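# Clear the nozzle slot and feed the paint bottles through the rack

## Task

First push the scraper right along the bottle rack's slot, before any bottle is in the rack, so that both plugs of hardened paint drop out of the open end into the catch tray, and slide the scraper back home. Then feed every squeeze bottle lying on the table into the top of the rack's ramp so that it rolls down and lies in the level bay with its nozzle towards the blue wall. Leave the other things on the table where they are.

Things in the scene. Friction and masses are not known exactly. Their poses are not given: they have to be found in the camera images.
- rack: Fixed bottle rack, plywood with a blue wall, on the robot's left. Origin: on the table under the foot of its ramp, mid-lane of the bottle bodies; x = downhill, z up. All rack coordinates below are in this frame, in mm. Ramp x -165..0 (back board at -165, 146 high), level bay x 0..245 (fence at 245, 104 high). Inner wall faces: y +50 (plywood) and -85 (blue); along the bay they are 110 and 98 high.
- mouth (a point): Middle of the feeding mouth, on the ramp's floor, at rack x -85, y 0, z 92. The ramp slopes 18 degrees (floor 64 high at x 0, 118 at x -165). Its plywood wall is 141 high, its blue wall 150; flared lips above them reach 169 (x -165 to -35). A bottle let go a little above this point, lying across the rack, nozzle to rack -y, rolls down into the bay; one that stops short can be pushed on.
- bay (a point): Middle of the level bay's floor, at rack x 122, y 0, z 64. Bottles lie here side by side (collars may hold them up to 62 apart), axes along rack y, bodies at y 0, origins 86 above the table, nozzles to rack -y (towards the blue wall). Along the blue wall, from y -85 to -36, ramp and bay have a groove 14 deep in which the square collars turn freely; the wrong way round, a collar lies on the floor and the bottle does not roll.
- slot_end (a point): Open end of the T-slot in the groove's floor, on the slot's own floor, at rack x 255, y -64, z 30. The slot runs along the bay (x 0 to 255): 18 wide between its lips (lip tops 50 high). Below its end, on the table, stands the grey catch tray: inside x 255 to 345, y -114 to -14, floor 4 thick, walls 28 high.
- scraper (a joint): Travel of the slot scraper along rack +x, in m: 0 = home, its leading face at the foot of the ramp; 0.26 = the end of travel, its face 5 mm past the slot's open end. It slides in the slot below the lips with about 2 N of friction and stays where it is left. Its leading face is 30 mm wide, 11 mm high.
- scraper_handle (a point): Gripping point on the scraper's upright red handle, a round post of 18 mm diameter outside the blue wall, from 36 to 166 mm above the table; this point is on its axis, 145 mm above the table. At home it is at rack x -60, y -135; it moves with the scraper.
- plug1: Plug of hardened paint, red with a yellow band, T-shaped, lodged in the slot: foot 30 x 30 x 10 mm under the lips, stem 24 x 12 mm, 56 mm high in all, so it stands 36 mm above the groove's floor in the nozzles' way. It cannot be lifted out, only pushed along the slot and out of its open end. Origin: middle of its underside. 40 g.
- plug2: Plug of hardened paint, green with a yellow band, T-shaped, lodged in the slot: foot 30 x 30 x 10 mm under the lips, stem 24 x 12 mm, 56 mm high in all, so it stands 36 mm above the groove's floor in the nozzles' way. It cannot be lifted out, only pushed along the slot and out of its open end. Origin: middle of its underside. 40 g.
- bottle1: Closed plastic squeeze bottle, red with a white band, lying on its side. Body: cylinder of 44 mm diameter, 90 mm long; then a black square collar, 44 x 44 mm, 12 mm long, which keeps it from rolling on the table, and a nozzle of 18 mm. Origin: on the axis at the middle of the body, 22 mm above what it lies on; x axis along the bottle towards the nozzle. About 0.12 kg. It may be absent.
- bottle1_tip (a point): Tip of the red bottle's nozzle, on its axis, 75 mm from the bottle's origin.
- bottle2: Closed plastic squeeze bottle, blue with a white band, lying on its side. Body: cylinder of 44 mm diameter, 90 mm long; then a black square collar, 44 x 44 mm, 12 mm long, which keeps it from rolling on the table, and a nozzle of 18 mm. Origin: on the axis at the middle of the body, 22 mm above what it lies on; x axis along the bottle towards the nozzle. About 0.12 kg. It may be absent.
- bottle2_tip (a point): Tip of the blue bottle's nozzle, on its axis, 75 mm from the bottle's origin.
- bottle3: Closed plastic squeeze bottle, yellow with a white band, lying on its side. Body: cylinder of 44 mm diameter, 90 mm long; then a black square collar, 44 x 44 mm, 12 mm long, which keeps it from rolling on the table, and a nozzle of 18 mm. Origin: on the axis at the middle of the body, 22 mm above what it lies on; x axis along the bottle towards the nozzle. About 0.12 kg. It may be absent.
- bottle3_tip (a point): Tip of the yellow bottle's nozzle, on its axis, 75 mm from the bottle's origin.
- bottle4: Closed plastic squeeze bottle, green with a white band, lying on its side. Body: cylinder of 44 mm diameter, 90 mm long; then a black square collar, 44 x 44 mm, 12 mm long, which keeps it from rolling on the table, and a nozzle of 18 mm. Origin: on the axis at the middle of the body, 22 mm above what it lies on; x axis along the bottle towards the nozzle. About 0.12 kg. It may be absent.
- bottle4_tip (a point): Tip of the green bottle's nozzle, on its axis, 75 mm from the bottle's origin.
- tub: Red tub with white lid, 68 mm across, 65 mm high, heavy, standing among the bottles: a bystander, to be left where it is. Origin: middle of its underside.
- cup: White pouring cup, 72 mm across, 85 mm high: a bystander, to be left where it is. Origin: middle of its underside.
- jar: Amber glass jar, 72 mm across, 100 mm high: a bystander, to be left where it is. Origin: middle of its underside.
- can: Green can, 68 mm across, 120 mm high: a bystander, to be left where it is. Origin: middle of its underside.
- spreader: Spreader with a wooden handle, 240 mm long, lying: a bystander, to be left where it is. Origin: middle of its underside, x along it away from the handle.
- brush: Brush with a yellow handle, 200 mm long, lying: a bystander, to be left where it is. Origin: middle of its underside, x along it away from the handle.
Not all that is in view belongs to the job. Leave any orange look-alike of the bottle4 alone.

How it is judged:
On the way:
1. both plugs lie in the catch tray while no bottle is in the rack's bay (x of plug1 in the frame of rack between 0.25 and 0.355 m and y of plug1 in the frame of rack between -0.125 and -0.005 m and height (world z) of each of plug1, plug2 below 0.04 m and x of plug2 in the frame of rack between 0.25 and 0.355 m and y of plug2 in the frame of rack between -0.125 and -0.005 m and not (x of bottle1 in the frame of rack between -0.01 and 0.245 m and y of bottle1 in the frame of rack between -0.085 and 0.05 m and z of bottle1 in the frame of rack below 0.115 m) and not (x of bottle2 in the frame of rack between -0.01 and 0.245 m and y of bottle2 in the frame of rack between -0.085 and 0.05 m and z of bottle2 in the frame of rack below 0.115 m) and not (x of bottle3 in the frame of rack between -0.01 and 0.245 m and y of bottle3 in the frame of rack between -0.085 and 0.05 m and z of bottle3 in the frame of rack below 0.115 m) and not (x of bottle4 in the frame of rack between -0.01 and 0.245 m and y of bottle4 in the frame of rack between -0.085 and 0.05 m and z of bottle4 in the frame of rack below 0.115 m)), for 0.2 s.
At the end, for the whole second after the job is handed in: Every bottle present lies at rest in the level bay (origin between the ramp's foot and the end fence, within 20 mm of the body lane's middle, 76 to 96 mm high), nozzle towards the blue wall (tip at rack y below -60 mm); both plugs lie in the catch tray; the scraper is within 20 mm of home (x of bottle1 in the frame of rack between 0 and 0.24 m and y of bottle1 in the frame of rack between -0.02 and 0.02 m and z of bottle1 in the frame of rack between 0.076 and 0.096 m and y of each of bottle1_tip, bottle2_tip, bottle3_tip, bottle4_tip in the frame of rack below -0.06 m and linear speed of each of bottle1, bottle2, bottle3, bottle4 below 0.03 m/s and x of bottle2 in the frame of rack between 0 and 0.24 m and y of bottle2 in the frame of rack between -0.02 and 0.02 m and z of bottle2 in the frame of rack between 0.076 and 0.096 m and x of bottle3 in the frame of rack between 0 and 0.24 m and y of bottle3 in the frame of rack between -0.02 and 0.02 m and z of bottle3 in the frame of rack between 0.076 and 0.096 m and x of bottle4 in the frame of rack between 0 and 0.24 m and y of bottle4 in the frame of rack between -0.02 and 0.02 m and z of bottle4 in the frame of rack between 0.076 and 0.096 m and x of plug1 in the frame of rack between 0.25 and 0.355 m and y of plug1 in the frame of rack between -0.125 and -0.005 m and height (world z) of each of plug1, plug2 below 0.04 m and x of plug2 in the frame of rack between 0.25 and 0.355 m and y of plug2 in the frame of rack between -0.125 and -0.005 m and value of joint scraper below 0.02 m); the robot touches nothing.
It fails at once if a bystander is shifted by more than 60 mm (distance of any of tub, cup, jar, can, spreader, brush from where it was at the start of the episode above 0.06 m).
Of bottle1, bottle2, bottle3, bottle4 only 3 to 4 are there at a start; the rules pass over those that are not, and their reading is None.
At some moment in a run one of bottle1, bottle2, bottle3, bottle4 may be knocked a few centimetres aside while the robot is not near it.
Once in a run the grip may slacken for a moment while it holds something.
It also fails if it takes over 208 s, if anything falls off the work surface, if the arm or the gripper's body presses on something with over 40 N, if the wrist force passes 120 N, or if a joint passes its speed limit or range.

## Robot

A 6-joint arm with a two-finger parallel gripper is mounted at the origin on the work surface. World frame = base frame: x ahead of the robot, y to its left, z up, the work surface at z = 0. Lengths are in m, angles in rad, forces in N, time in s.
With the tool pointing down it reaches from about 0.225 to 0.875 m from the base axis. Payload 3.4 kg.
Tool frame: the origin (TCP) lies midway between the tips of the shut fingers; the grasp point (between the pads) lies behind it (manip.grip_point_offset is the z of the grasp point in the tool frame, in m); z points along the fingers, x is the direction in which the jaws open and shut, and the axes are right-handed (so a half turn about z gives the same grasp; the last joint's range is limited). The gripper opens to 85 mm and grips with 20 to 120 N. Pads are 22 mm wide; open, the fingers measure 114 mm over their backs; the gripper's body (76 mm by 85 mm) begins 54 mm behind the grasp point. The pads swing forward as they close: fully open they stand 13 mm farther back than shut.
Start: joints at [1.146, 0.276, 1.505, -0, 1.361, -0.121], TCP at [0.172, 0.549, 0.231] pointing down, gripper open.
Joint ranges: [-2.89, 2.89], [-0.75, 2.08], [0.22, 2.7], [-1.18, 4.32], [0.11, 2.71], [-2.7, 2.7]. Speed limits (rad/s): [2.57, 2.57, 3.14, 3.14, 3.14, 3.14].

## Interface

Orientations are given as a unit quaternion [w, x, y, z].
In Python, from rig import manip, eyes, recognise, regions_of, mark_of gives the robot as it stands.
- The arm moves only by the shell command python3 -m inch 'ROWS' [FORCE]. ROWS is JSON, a list of rows, each a list of 5 numbers: the gripper command: -1 is shut, 1 is fully open, values between are in proportion, then the shift along the tool's x, y, z in mm, then the turn about the tool's z in degrees. A call has 1 to 20 rows; each row shifts and turns the pose as measured when the row begins, along the tool's axes as they then stand; what a row does not reach is not made up. A row lasts 1/12 s, in which the tool goes at most 41.7 mm and 7.16 degrees, less where a joint would pass 70% of its speed; a pose out of reach is approached as far as the arm can. A call with a gripper value outside its range is refused whole. The fingers move at their own pace and stop on an object; FORCE is the grip in N (left out, the last holds). Time passes only in rows, so rows that do not move let the fingers close. It gives the time, the measured TCP pose, the force and the opening at its end, in the units of the state.
- manip.get_state(): the state, without advancing time (a new reading comes with each control period).
- eyes.get_image(name): name is "scene" or "top" or "wrist"; returns a dict with "frame" (420x560x3 uint8, red, green, blue), "K" (3x3 intrinsics, pixels), "rvec" (rotation vector, rad) and "tvec" (3), from world to camera coordinates, as OpenCV has them; the wrist camera has in their place "mount" (4x4, takes a point from camera to tool coordinates, whose origin is the TCP and whose axes are the tool frame's). Camera axes: x right, y down, z forward; pixel columns grow to the right and rows downward; lengths in m; the calibration is good to about 2 mm. A picture is of the moment at which its call begins: read the wrist's pose just before it. There is no depth.
- manip.sign_off(): hands the job in, once; it reports no verdict.
Trained networks look in a picture, given as the dict that the camera call returned (one of the last four; its "shot" number tells which), for a name from the list of things; names that differ only in an ending like _2 or _b are one class to them, and where a whole thing is asked for, a point or a joint stands for the part that bears it (a point fixed in the world has none). Each returns a list of dicts, best first, with "confidence" (0 to 1); they miss things now and then, are a little off and sometimes report something else, mostly with a low value. They report only what shows in the picture. A call takes as long as a camera call. They do not tell look-alikes from the thing itself.
- recognise(picture, target): "bbox" ([left, top, width, height] in pixels, round what is visible of it).
- regions_of(picture, target): "mask" (420x560 bool, what is visible of it) and "bbox" ([left, top, width, height] in pixels, round what is visible of it).
- mark_of(picture, target): "point" ([row, column] in pixels: a listed point, or the origin of a listed thing).
The state is a dict: "clock": time; "qpos": joint angles; "qd": joint speeds; "effort": joint torques, N m; "position": TCP position; "ee_rot": TCP orientation; "contact_force": force on the tool from outside, world axes, zero at the start; "moment": the same for the moment, N m; "width": finger opening in m.
Only numpy, scipy, OpenCV 4.12 (cv2) and the standard library are available. Lean on these libraries where they do the work, as an engineer would, in place of code of your own. Each camera call takes 0.05 s, during which the arm holds its last target.

## Working session

There is one attempt and no reset: what is moved stays moved. The work goes in short steps, Python scripts to look and compute and a shell command to move; the robot and the scene stay as the last step left them, time stands still between calls to the robot, and variables do not carry over. Pictures are saved under pics/ and viewed, and the job is handed in when it is done.

```bash
ls; mkdir -p pics
python3 - <<'E'
from rig import manip, eyes
import cv2
s=manip.get_state(); print(s, manip.grip_point_offset)
for n in ("scene","top","wrist"):
    p=eyes.get_image(n); cv2.imwrite(f"pics/{n}0.png",p["frame"][:,:,::-1]); print(n,p["K"],p.get("rvec"),p.get("tvec"),p.get("mount"))
E
```

```text
pics
{'clock': 0.0, 'qpos': array([ 1.14600465e+00,  2.76628947e-01,  1.50617534e+00, -1.11164079e-05,
        1.36072863e+00, -1.21006519e-01]), 'qd': array([-7.40843148e-07, -1.53019775e-03,  1.47202296e-03, -1.67208174e-04,
        4.68692820e-04, -9.76630912e-04]), 'effort': array([-4.65656740e-04, -4.16759670e+01, -2.45800155e+01, -5.67284478e-04,
        1.08783631e-02, -1.10865454e-05]), 'position': array([0.17178308, 0.54815541, 0.23040356]), 'ee_rot': array([ 4.80447448e-04,  8.05956184e-01,  5.91974399e-01, -8.42826212e-04]), 'contact_force': array([ 0.36261434,  0.28959891, -0.29678291]), 'moment': array([ 2.43565357e-02,  1.89384829e-05, -9.64370052e-03]), 'width': 0.08516914947748198} -0.0187
scene [[444.60626562   0.         272.06788968]
 [  0.         444.60626562 220.72496875]
 [  0.           0.           1.        ]] [ 1.11558701  2.37787495 -1.0374766 ] [ 0.51240691 -0.1214527   1.51296377] None
top [[458.70932051   0.         286.50280913]
 [  0.         458.70932051 208.07882675]
 [  0.           0.           1.        ]] [ 2.14367212 -2.09171641  0.19379249] [-0.21592397  0.52373166  1.33227763] None
wrist [[352.62874612   0.         281.38833297]
 [  0.         352.62874612 214.02746355]
 [  0.           0.           1.        ]] None None [[ 9.99999462e-01  6.37739560e-04  8.18074899e-04  5.00802786e-04]
 [-8.44834640e-04  9.58341319e-01  2.85624232e-01 -7.25514625e-02]
 [-6.01841106e-04 -2.85624769e-01  9.58341343e-01 -1.41992022e-01]
 [ 0.00000000e+00  0.00000000e+00  0.00000000e+00  1.00000000e+00]]
```

View pics/scene0.png

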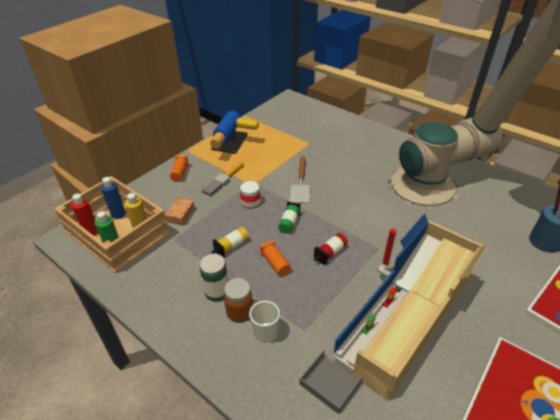

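View pics/top0.png

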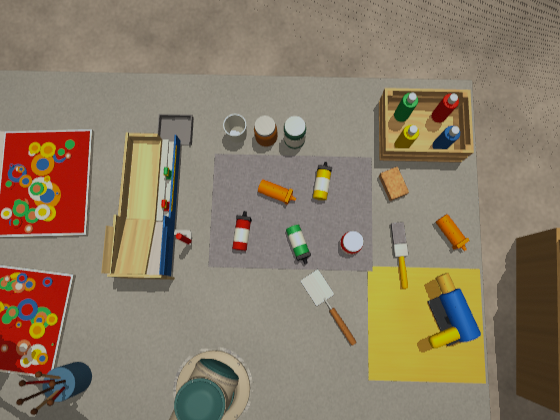

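View pics/wrist0.png

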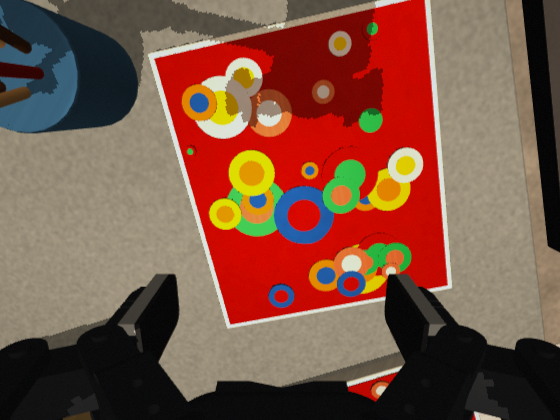

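```bash
cat > h.py <<'E'
import numpy as np, cv2
from rig import manip, eyes, recognise, regions_of, mark_of
from scipy.spatial.transform import Rotation as R
def Rt(p, st=None):
    if "mount" in p and p["mount"] is not None:
        q=st["ee_rot"]; T=np.eye(4); T[:3,:3]=R.from_quat([q[1],q[2],q[3],q[0]]).as_matrix(); T[:3,3]=st["position"]
        M=T@p["mount"]; return M[:3,:3].T, -M[:3,:3].T@M[:3,3]
    return cv2.Rodrigues(np.array(p["rvec"],float))[0], np.array(p["tvec"],float)
def ray(p,u,v,st=None):
    r,t=Rt(p,st); d=r.T@np.linalg.inv(p["K"])@np.array([u,v,1.]); return -r.T@t, d
def at_z(p,u,v,z,st=None):
    o,d=ray(p,u,v,st); return o+d*(z-o[2])/d[2]
def proj(p,X,st=None):
    r,t=Rt(p,st); c=(r@np.atleast_2d(X).T).T+t; q=(p["K"]@c.T).T; return q[:,:2]/q[:,2:]
def shot(n):
    st=manip.get_state(); p=eyes.get_image(n); return p,st
def save(p,name,box=None,s=1):
    f=p["frame"][:,:,::-1]
    if box: f=f[box[1]:box[3],box[0]:box[2]]
    cv2.imwrite("pics/"+name,cv2.resize(f,None,fx=s,fy=s,interpolation=cv2.INTER_CUBIC))
E
python3 - <<'E'
from h import *
p,st=shot("top")
save(p,"rack.png",(95,100,205,290),3)
for t,z in (("bottle1",.022),("bottle1_tip",.022),("bottle2",.022),("bottle3",.022),("bottle3_tip",.022),("bottle4",.022),("bottle4_tip",.022),("plug1",.03),("plug2",.03),("scraper_handle",.145),("rack",0),("mouth",.092),("bay",.064),("slot_end",.03),("tub",0),("cup",0),("jar",0),("can",0),("spreader",0),("brush",0)):
    for m in mark_of(p,t)[:3]:
        v,u=m["point"]; print(t,round(m["confidence"],2),round(u,1),round(v,1),at_z(p,u,v,z).round(4))
E
```

```text
bottle1 0.93 296.3 240.3 [ 0.4354 -0.2349  0.022 ]
bottle1 0.91 238.3 235.3 [ 0.4464 -0.0583  0.022 ]
bottle1 0.82 274.4 190.1 [ 0.5899 -0.1638  0.022 ]
bottle1_tip 0.82 244.6 207.9 [ 0.5316 -0.0739  0.022 ]
bottle2 0.93 296.3 240.3 [ 0.4354 -0.2349  0.022 ]
bottle2 0.91 238.3 235.3 [ 0.4464 -0.0583  0.022 ]
bottle2 0.82 274.4 190.1 [ 0.5899 -0.1638  0.022 ]
bottle3 0.93 296.3 240.3 [ 0.4354 -0.2349  0.022 ]
bottle3 0.91 238.3 235.3 [ 0.4464 -0.0583  0.022 ]
bottle3 0.82 274.4 190.1 [ 0.5899 -0.1638  0.022 ]
bottle3_tip 0.9 328.3 164.0 [ 0.6777 -0.33    0.022 ]
bottle3_tip 0.57 238.2 235.5 [ 0.4458 -0.0581  0.022 ]
bottle3_tip 0.49 148.3 224.1 [0.4741 0.2185 0.022 ]
bottle4 0.93 296.3 240.3 [ 0.4354 -0.2349  0.022 ]
bottle4 0.91 238.3 235.3 [ 0.4464 -0.0583  0.022 ]
bottle4 0.82 274.4 190.1 [ 0.5899 -0.1638  0.022 ]
bottle4_tip 0.91 467.5 249.9 [ 0.4189 -0.7512  0.022 ]
bottle4_tip 0.85 296.7 197.6 [ 0.5678 -0.2334  0.022 ]
bottle4_tip 0.68 307.2 265.2 [ 0.3612 -0.2692  0.022 ]
plug1 0.56 163.9 206.1 [0.5298 0.1727 0.03  ]
plug1 0.5 171.5 175.5 [0.627  0.1564 0.03  ]
plug2 0.56 163.9
[... 193 characters left out ...]
0.71 145.4 220.0 [0.4901 0.2355 0.    ]
rack 0.48 243.5 207.0 [ 0.5386 -0.0681  0.    ]
rack 0.39 305.5 264.7 [ 0.364  -0.2648  0.    ]
mouth 0.83 135.8 247.7 [0.3943 0.2268 0.092 ]
mouth 0.74 332.3 310.2 [ 0.233  -0.3388  0.092 ]
bay 0.82 148.4 180.8 [0.5999 0.2159 0.064 ]
bay 0.49 166.0 206.6 [0.5219 0.1567 0.064 ]
slot_end 0.69 171.9 139.5 [0.7439 0.1637 0.03  ]
tub 0.6 351.6 246.7 [ 0.4225 -0.4053  0.    ]
cup 0.68 240.3 135.8 [ 0.7719 -0.0477  0.    ]
jar 0.91 266.9 138.8 [ 0.7637 -0.1338 -0.    ]
can 0.93 293.7 137.9 [ 0.7688 -0.2199 -0.    ]
spreader 0.96 330.1 307.0 [ 0.2398 -0.3406  0.    ]
brush 0.71 167.3 207.6 [0.531  0.1702 0.    ]
brush 0.6 398.7 255.0 [ 0.4006 -0.5491  0.    ]
```

View pics/rack.png

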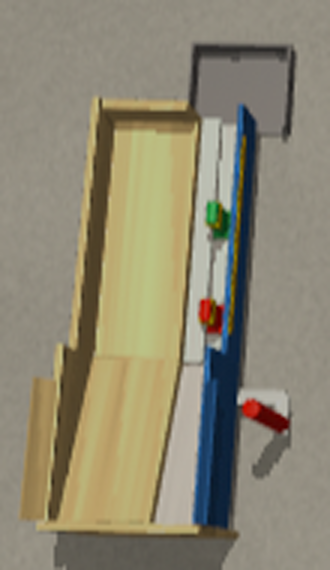

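```bash
cat >> h.py <<'E'
def rackT(par,X):
    x,y,a=par; X=np.atleast_2d(np.array(X,float)); c,s=np.cos(a),np.sin(a)
    return np.c_[x+c*X[:,0]-s*X[:,1], y+s*X[:,0]+c*X[:,1], X[:,2]]
E
python3 - <<'E'
from h import *
from scipy.optimize import least_squares
p,st=shot("top")
obs=np.array([(185,362),(201,115),(153,523)])/3+[95,100]
obs=np.vstack([obs,[[135.8,247.7],[148.4,180.8]]])
X=np.array([[0,-36,64],[245,-36,64],[-165,-36,118],[-85,0,92],[122,0,64]])/1e3
w=np.array([1,1,1,.4,.4])
f=lambda q:((proj(p,rackT(q,X))-obs)*w[:,None]).ravel()
r=least_squares(f,[.475,.235,0]); print(r.x, np.degrees(r.x[2]), r.fun.round(2))
lines=[[(-165,-36,118),(0,-36,64),(245,-36,64),(245,50,64)],[(0,-36,64),(0,50,64)],[(245,50,104),(245,-36,104)],[(0,50,110),(245,50,110)],[(0,-85,98),(245,-85,98)],[(-165,50,146),(-165,-85,146)],[(0,-55,50),(255,-55,50)],[(0,-73,50),(255,-73,50)],[(255,-114,28),(345,-114,28),(345,-14,28),(255,-14,28),(255,-114,28)],[(-60,-135,36),(-60,-135,166)],[(-165,-85,150),(-35,-85,150)]]
def draw(p,name,box,s):
    f=np.ascontiguousarray(p["frame"][:,:,::-1][box[1]:box[3],box[0]:box[2]]); f=cv2.resize(f,None,fx=s,fy=s,interpolation=cv2.INTER_CUBIC)
    for l in lines:
        q=(proj(p,rackT(r.x,np.array(l)/1e3))-box[:2]+.5)*s
        cv2.polylines(f,[q.astype(int)],False,(255,0,255),1)
    cv2.imwrite("pics/"+name,f)
draw(p,"ov_top.png",(95,100,205,290),3)
p2,_=shot("scene"); draw(p2,"ov_sc.png",(290,200,490,420),3)
E
```

```text
[0.48320304 0.21927234 0.00256865] 0.1471729192845657 [-0.56 -1.52  0.19  2.16  0.08 -0.01  1.12 -0.52 -0.44 -0.69]
```

View pics/ov_top.png

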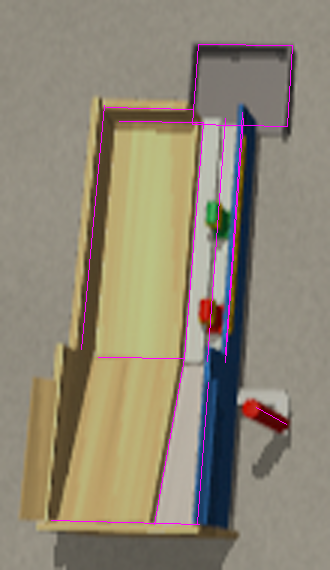

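View pics/ov_sc.png

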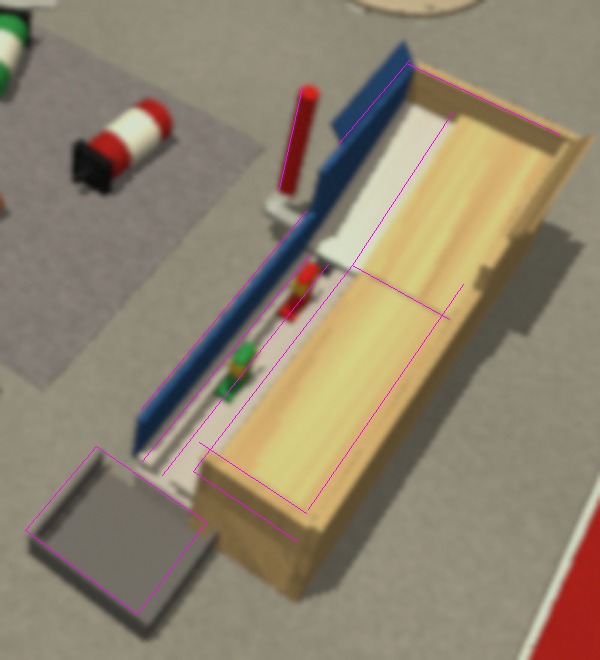

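```bash
cat >> h.py <<'E'
RACK=np.array([0.4832,0.2193,0.0026])
def go(target,yaw=None):
    """print shift in tool axes to target TCP; yaw = desired world heading (deg) of tool x (mod 180)"""
    st=manip.get_state(); q=st["ee_rot"]; M=R.from_quat([q[1],q[2],q[3],q[0]]).as_matrix()
    h=np.degrees(np.arctan2(M[1,0],M[0,0]))
    d=M.T@(np.array(target)-st["position"])*1e3
    print("pos",st["position"].round(4),"heading",h.round(2),"tilt",M[:,2].round(3),"w",round(st["width"],4),"F",st["contact_force"].round(1),"t",round(st["clock"],2),"q6",st["qpos"][5].round(2))
    print("now-axes shift mm",d.round(1))
    if yaw is not None:
        k=(h-yaw+90)%180-90; print("turn about tool z",k.round(2), "or", (k-180*np.sign(k)).round(2))
        M2=R.from_euler("z",yaw if abs(((h-k)-yaw+180)%360-180)<1 else yaw+180,degrees=True).as_matrix()@np.diag([1,-1,-1])
        print("after-turn shift mm",(M2.T@(np.array(target)-st["position"])*1e3).round(1))
E
python3 -m inch '[[1,0,0,0,6.6],[1,0,0,0,7],[1,0,0,0,7],[1,0,0,0,7],[1,0,0,0,7],[1,0,0,0,7],[1,0,0,0,7],[1,0,0,0,7],[1,0,0,0,7],[1,0,0,0,7],[1,0,0,0,4]]'
python3 -c "
from h import *
go([.36,.084,.23],0)"
```

```text
clock: 2.22
position: [0.172, 0.5487, 0.2313]
ee_rot: [-0.0, 1.0, -0.027, 0.0]
contact_force: [0.2, -0.5, 0.0]
width: 0.0849
pos [0.172  0.5487 0.2313] heading -3.07 tilt [ 0.  0. -1.] w 0.0849 F [ 0.2 -0.5  0. ] t 2.22 q6 1.2
now-axes shift mm [212.6 454.    1.3]
turn about tool z -3.07 or 176.93
after-turn shift mm [188.  464.7   1.3]
```

```bash
python3 -m inch '[[1,20,36,-4,-3],[1,20,36,-4,0],[1,20,36,-4,0],[1,20,36,-4,0],[1,20,36,-4,0],[1,20,36,-4,0],[1,20,36,-4,0],[1,20,36,-4,0],[1,20,36,-4,0],[1,20,36,-4,0],[1,15,36,-4,0],[1,10,20,0,0],[1,0,0,0,0]]'
python3 - <<'E'
from h import *
go([.4235,.084,.126],0)
p,st=shot("wrist"); save(p,"w1.png")
E
```

```text
clock: 3.3
position: [0.4005, 0.1242, 0.2752]
ee_rot: [-0.001, 1.0, 0.003, 0.004]
contact_force: [0.2, -0.0, -0.1]
width: 0.0854
pos [0.4005 0.1242 0.2752] heading 0.36 tilt [ 0.009  0.002 -1.   ] w 0.0854 F [ 0.2 -0.  -0.1] t 3.3 q6 0.13
now-axes shift mm [ 21.4  40.5 149.3]
turn about tool z 0.36 or -179.64
after-turn shift mm [ 23.   40.2 149.2]
```

View pics/w1.png

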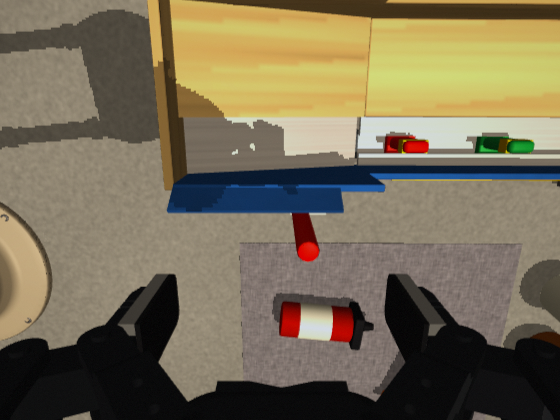

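Run:
```python
from h import *
p,st=shot("wrist")
c=at_z(p,308,251,.166,st); print(c)
print(at_z(p,366,117,.064,st)-rackT(RACK,[0,-.036,.064]))
print(at_z(p,183,117,.118,st)-rackT(RACK,[-.165,-.036,.118]))
print("lip outer",at_z(p,330,212,.169,st))
go([c[0],c[1],.126],0)
```

```text
[0.4214922  0.09495077 0.166     ]
[[-0.00021412  0.00948586  0.        ]]
[[0.00201316 0.00962881 0.        ]]
lip outer [0.43647828 0.12704251 0.169     ]
pos [0.3986 0.1272 0.275 ] heading 0.5 tilt [ 0.007  0.004 -1.   ] w 0.0855 F [ 0.1 -0.4  0. ] t 3.4 q6 0.13
now-axes shift mm [ 21.6  33.1 149. ]
turn about tool z 0.5 or -179.5
after-turn shift mm [ 22.9  32.2 149. ]
```

```bash
python3 -m inch '[[1,0,0,0,0],[1,0,0,0,0],[1,0,0,0,0]]'
python3 - <<'E'
from h import *
p,st=shot("wrist"); save(p,"w2.png",(140,90,420,280),2.8); print(st["position"],st["qd"].round(3), R.from_quat(np.roll(st["ee_rot"],-1)).as_matrix().round(4)[:,2])
p,st=shot("wrist");print(st["position"])
E
```

```text
clock: 3.65
position: [0.3968, 0.13, 0.2747]
ee_rot: [-0.003, 1.0, 0.006, 0.003]
contact_force: [0.3, 1.2, -1.0]
width: 0.0853
[0.39679245 0.13000006 0.27472361] [ 0.027 -0.003  0.005  0.005 -0.001  0.005] [ 0.0051  0.0065 -1.    ]
[0.39669873 0.13011567 0.27471149]
```

View pics/w2.png

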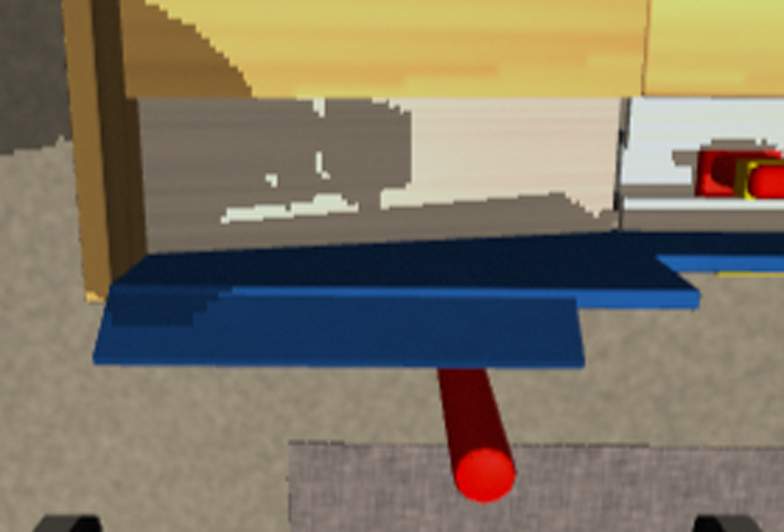

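Run:
```python
from h import *
p,st=shot("wrist")
st["position"]=np.array([.3968,.13,.2747])
c=at_z(p,312.9,259.6,.166,st); print(c)
print(at_z(p,370.4,124.6,.064,st)-rackT(RACK,[0,-.036,.064]))
print(at_z(p,189.6,124.6,.118,st)-rackT(RACK,[-.165,-.036,.118]))
print("lip outer",at_z(p,348,220.7,.169,st))
go([c[0],c[1],.126],0)
```

```text
[0.42255728 0.09293879 0.166     ]
[[0.00082067 0.00786315 0.        ]]
[[0.00352355 0.00808686 0.        ]]
lip outer [0.44696131 0.12555957 0.169     ]
pos [0.397  0.1297 0.2748] heading 0.68 tilt [ 0.005  0.006 -1.   ] w 0.0857 F [ 0.8  0.6 -0.3] t 3.8 q6 0.13
now-axes shift mm [ 24.3  38.  148.7]
turn about tool z 0.68 or -179.32
after-turn shift mm [ 25.6  36.8 148.8]
```

```bash
python3 -m inch '[[1,13,20,0,0.6],[1,13,20,0,0],[1,0,0,25,0],[1,0,0,20,0],[1,0,0,0,0]]'
python3 - <<'E'
from h import *
p,st=shot("wrist"); save(p,"w3.png"); print(st["position"])
go([.4225,.0905,.126],0)
E
```

```text
clock: 4.22
position: [0.4253, 0.092, 0.2299]
ee_rot: [-0.003, 1.0, 0.004, 0.005]
contact_force: [-1.1, 0.3, 0.1]
width: 0.0853
[0.4253449  0.0920005  0.22994704]
pos [0.4259 0.0922 0.2314] heading 0.52 tilt [ 0.013  0.007 -1.   ] w 0.0856 F [0.1 0.2 0.8] t 4.27 q6 0.04
now-axes shift mm [ -4.7   2.5 105.3]
turn about tool z 0.52 or -179.48
after-turn shift mm [ -3.4   1.7 105.4]
```

View pics/w3.png

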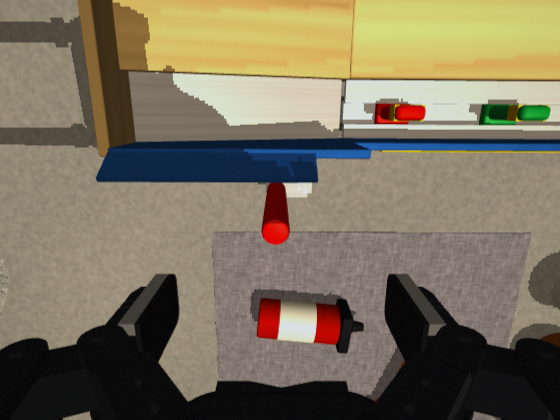

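Run:
```python
from h import *
p,st=shot("wrist"); st["position"]=np.array([.4253,.0920,.2299])
print(at_z(p,276,233,.166,st))
print(at_z(p,353,79,.064,st)-rackT(RACK,[0,-.036,.064]))
```

```text
[0.42315446 0.09208566 0.166     ]
[[0.00234385 0.0073617  0.        ]]
```

```bash
sed -i 's/^RACK=.*/RACK=np.array([0.4845,0.2263,0.0026])/' h.py
python3 -m inch '[[1,-3,0,30,0.5],[1,0,0,30,0],[1,0,0,25,0],[1,0,0,15,0],[1,0,0,0,0]]'
python3 -c "
from h import *
go([.423,.092,.126],0)"
```

```text
clock: 4.73
position: [0.4322, 0.0958, 0.1379]
ee_rot: [-0.004, 1.0, 0.002, 0.017]
contact_force: [-0.3, 0.1, 0.3]
width: 0.0855
pos [0.4322 0.0958 0.1379] heading 0.25 tilt [ 0.033  0.009 -0.999] w 0.0855 F [-0.3  0.1  0.3] t 4.73 q6 0.05
now-axes shift mm [-9.7  3.9 11.6]
turn about tool z 0.25 or -179.75
after-turn shift mm [-9.2  3.8 11.9]
```

```bash
python3 -m inch '[[1,-5,2,6,0],[1,-4,2,5,0],[1,0,0,0,0]]'
python3 -c "
from h import *
go([.423,.092,.126],0)"
```

```text
clock: 4.98
position: [0.4254, 0.0926, 0.1292]
ee_rot: [-0.005, 1.0, 0.003, 0.019]
contact_force: [0.1, -0.5, -0.9]
width: 0.0854
pos [0.4254 0.0926 0.1292] heading 0.37 tilt [ 0.039  0.009 -0.999] w 0.0854 F [ 0.1 -0.5 -0.9] t 4.98 q6 0.04
now-axes shift mm [-2.5  0.6  3.1]
turn about tool z 0.37 or -179.63
after-turn shift mm [-2.4  0.6  3.2]
```

Close on the handle.

```bash
python3 -m inch '[[1,-2,0,3,0],[-1,0,0,0,0],[-1,0,0,0,0],[-1,0,0,0,0],[-1,0,0,0,0],[-1,0,0,0,0],[-1,0,0,0,0],[-1,0,0,0,0]]' 60
python3 - <<'E'
from h import *
p,st=shot("wrist"); save(p,"w4.png")
go([.423,.092,.126],0)
E
```

```text
clock: 5.65
position: [0.4251, 0.0927, 0.1299]
ee_rot: [-0.005, 1.0, 0.003, 0.022]
contact_force: [2.5, 0.7, -0.5]
width: 0.0169
pos [0.4251 0.0926 0.1299] heading 0.34 tilt [ 0.045  0.01  -0.999] w 0.017 F [1.6 0.9 2.4] t 5.7 q6 0.04
now-axes shift mm [-2.3  0.7  3.8]
turn about tool z 0.34 or -179.66
after-turn shift mm [-2.1  0.6  3.9]
```

View pics/w4.png

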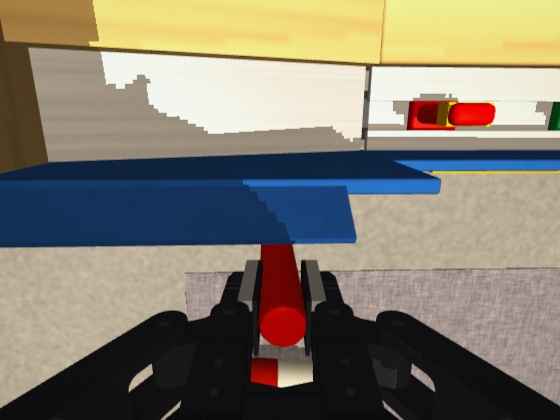

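```bash
python3 -m inch '[[-1,10,0,0.7,0],[-1,12,0,0.7,0],[-1,12,0,0.7,0],[-1,12,0,0.7,0],[-1,12,0,0.7,0],[-1,12,0,0.7,0],[-1,12,0,0.7,0],[-1,12,0,0.7,0]]'
python3 -c "
from h import *
go([.685,.0933,.128],0)"
```

```text
clock: 6.37
position: [0.5108, 0.0928, 0.1298]
ee_rot: [-0.004, 1.0, 0.004, 0.01]
contact_force: [-3.3, -0.9, 7.1]
width: 0.0165
pos [0.5108 0.0928 0.1298] heading 0.4 tilt [ 0.02   0.008 -1.   ] w 0.0165 F [-3.3 -0.9  7.1] t 6.37 q6 0.03
now-axes shift mm [174.1   0.8   5.4]
turn about tool z 0.4 or -179.6
after-turn shift mm [174.2  -0.5   1.8]
```

```bash
python3 -m inch '[[-1,12,0,0.3,0],[-1,12,0,0.3,0],[-1,12,0,0.3,0],[-1,12,0,0.3,0],[-1,12,0,0.3,0],[-1,12,0,0.3,0],[-1,12,0,0.3,0],[-1,12,0,0.3,0],[-1,12,0,0.3,0],[-1,12,0,0.3,0]]'
python3 -c "
from h import *
go([.685,.0933,.128],0)"
```

```text
clock: 7.2
position: [0.631, 0.0931, 0.1299]
ee_rot: [-0.003, 1.0, 0.004, 0.004]
contact_force: [-1.9, 0.6, 3.5]
width: 0.0164
pos [0.631  0.0931 0.1299] heading 0.42 tilt [ 0.009  0.007 -1.   ] w 0.0164 F [-1.9  0.6  3.5] t 7.2 q6 0.02
now-axes shift mm [54.   0.2  2.4]
turn about tool z 0.42 or -179.58
after-turn shift mm [54.  -0.2  1.9]
```

```bash
python3 -m inch '[[-1,12,0,0,0],[-1,12,0,0,0],[-1,12,0,0,0],[-1,10,0,0,0],[-1,6,0,0,0],[-1,4,0,0,0],[-1,3,0,0,0]]'
python3 - <<'E'
from h import *
go([.685,.0933,.128],0)
p,st=shot("top"); save(p,"t2.png",(95,80,245,290),3.5)
p,st=shot("scene"); save(p,"s2.png",(290,200,490,420),2.7)
E
```

```text
clock: 7.78
position: [0.6816, 0.0932, 0.1297]
ee_rot: [-0.003, 1.0, 0.004, -0.009]
contact_force: [-10.5, -1.4, 4.9]
width: 0.0166
pos [0.6816 0.0932 0.1297] heading 0.44 tilt [-0.019  0.006 -1.   ] w 0.0166 F [-10.5  -1.4   4.9] t 7.78 q6 0.02
now-axes shift mm [ 3.4 -0.1  1.6]
turn about tool z 0.44 or -179.56
after-turn shift mm [ 3.4 -0.1  1.7]
```

View pics/s2.png

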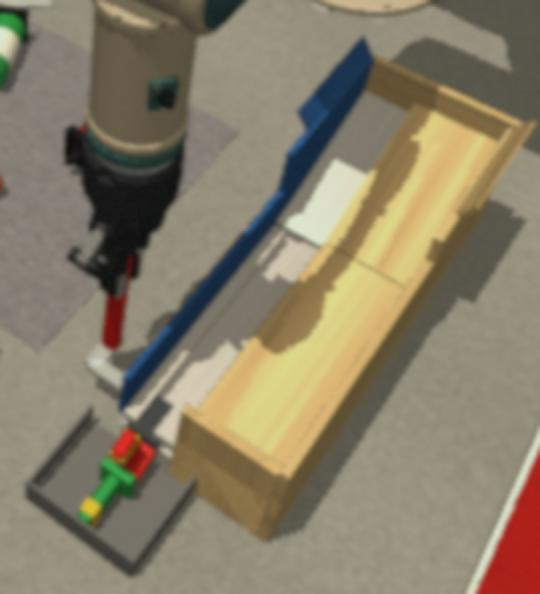

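```bash
python3 -m inch '[[-1,3,0,0,0],[-1,2,0,0,0],[-1,2,0,0,0]]'
python3 - <<'E'
from h import *
go([.685,.0933,.128],0)
p,st=shot("top"); save(p,"t2.png",(140,90,220,150),8)
p,st=shot("scene"); save(p,"s2.png",(290,330,390,415),7)
E
```

```text
clock: 8.13
position: [0.6812, 0.0932, 0.1297]
ee_rot: [-0.002, 1.0, 0.004, -0.016]
contact_force: [-9.1, -0.5, 2.8]
width: 0.0166
pos [0.6812 0.0932 0.1297] heading 0.5 tilt [-0.031  0.004 -0.999] w 0.0166 F [-9.1 -0.5  2.8] t 8.13 q6 0.02
now-axes shift mm [ 3.8 -0.1  1.6]
turn about tool z 0.5 or -179.5
after-turn shift mm [ 3.8 -0.1  1.7]
```

View pics/s2.png

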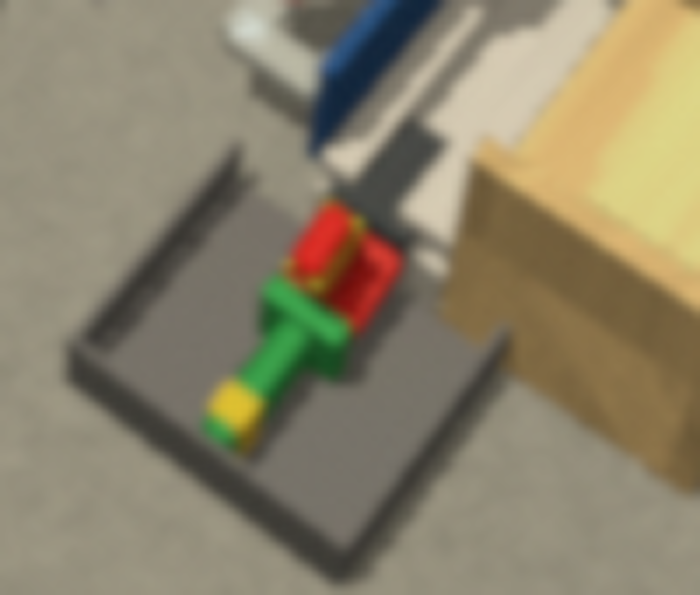

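View pics/t2.png

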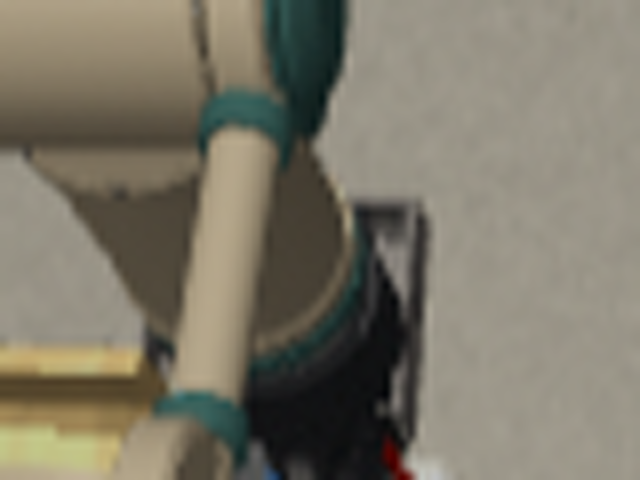

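```bash
python3 -m inch '[[-1,-10,0,0,0],[-1,-14,0,0,0],[-1,-14,0,0,0],[-1,-14,0,0,0],[-1,-14,0,0,0],[-1,-14,0,0,0],[-1,-14,0,0,0],[-1,-14,0,0,0],[-1,-14,0,0,0],[-1,-14,0,0,0]]'
python3 - <<'E'
from h import *
go([.423,.093,.128],0)
p,st=shot("top"); save(p,"t3.png",(140,90,220,150),8)
p,st=shot("scene"); save(p,"s3.png",(290,330,390,415),7)
E
```

```text
clock: 9.07
position: [0.5653, 0.093, 0.1297]
ee_rot: [-0.004, 1.0, 0.003, 0.01]
contact_force: [2.3, -1.6, 2.4]
width: 0.0166
pos [0.5653 0.093  0.1297] heading 0.38 tilt [ 0.02   0.008 -1.   ] w 0.0166 F [ 2.3 -1.6  2.4] t 9.07 q6 0.03
now-axes shift mm [-142.3   -1.    -1.2]
turn about tool z 0.38 or -179.62
after-turn shift mm [-142.3   -0.     1.7]
```

View pics/s3.png

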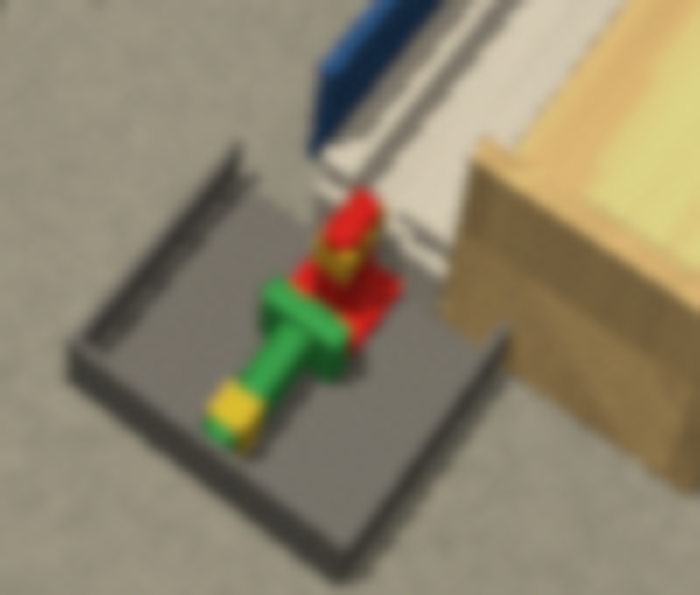

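View pics/t3.png

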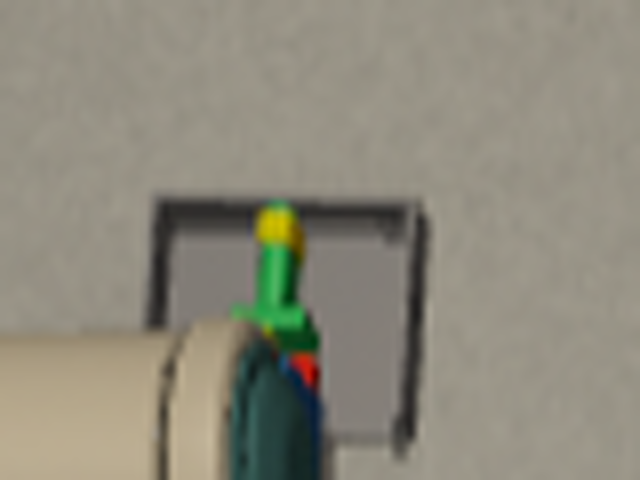

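```bash
python3 -m inch '[[-1,-14,0,-0.2,0],[-1,-14,0,-0.2,0],[-1,-14,0,-0.2,0],[-1,-14,0,-0.2,0],[-1,-14,0,-0.2,0],[-1,-14,0,-0.2,0],[-1,-14,0,-0.2,0],[-1,-14,0,-0.2,0],[-1,-14,0,-0.2,0],[-1,-8,0,0,0],[-1,-3,0,0,0]]'
python3 - <<'E'
from h import *
go([.425,.093,.128],0)
E
```

```text
clock: 10.08
position: [0.4373, 0.0927, 0.1297]
ee_rot: [-0.005, 1.0, 0.003, 0.015]
contact_force: [2.2, 0.4, 1.6]
width: 0.0166
pos [0.4373 0.0927 0.1297] heading 0.3 tilt [ 0.031  0.01  -0.999] w 0.0166 F [2.2 0.4 1.6] t 10.08 q6 0.04
now-axes shift mm [-12.3  -0.4   1.3]
turn about tool z 0.3 or -179.7
after-turn shift mm [-12.3  -0.3   1.7]
```

Home the last 12 mm, then release and lift.

```bash
python3 -m inch '[[-1,-5,0,-0.2,0],[-1,-5,0,0,0],[-1,-4,0,0,0]]'
python3 -c "
from h import *
go([.425,.093,.128],0)"
python3 -m inch '[[0.2,0,0,0,0],[0.2,0,0,0,0],[0.2,0,0,0,0],[0.2,0,0,-10,0],[0.5,0,0,-15,0],[0.5,0,0,-20,0],[0.5,0,0,-20,0],[0.5,0,0,-20,0],[0.5,0,0,-20,0],[0.5,0,0,-20,0],[0.5,0,0,-20,0]]'
python3 - <<'E'
from h import *
go([.45,-.06,.30],0)
p,st=shot("wrist"); save(p,"w5.png")
p,st=shot("top"); save(p,"t5.png")
E
```

```text
clock: 10.33
position: [0.4248, 0.0926, 0.1296]
ee_rot: [-0.005, 1.0, 0.003, 0.016]
contact_force: [1.9, -0.3, 4.1]
width: 0.0167
pos [0.4248 0.0926 0.1296] heading 0.29 tilt [ 0.032  0.01  -0.999] w 0.0167 F [ 1.9 -0.3  4.1] t 10.33 q6 0.04
now-axes shift mm [ 0.1 -0.3  1.7]
turn about tool z 0.29 or -179.71
after-turn shift mm [ 0.2 -0.4  1.6]
clock: 11.25
position: [0.4197, 0.0908, 0.2742]
ee_rot: [-0.004, 1.0, 0.002, 0.014]
contact_force: [-0.1, 0.6, -0.7]
width: 0.0643
pos [0.4197 0.0908 0.2742] heading 0.27 tilt [ 0.028  0.009 -1.   ] w 0.0643 F [-0.1  0.6 -0.7] t 11.25 q6 0.04
now-axes shift mm [ 30.3 150.7 -26.3]
turn about tool z 0.27 or -179.73
after-turn shift mm [ 30.3 150.8 -25.8]
```

View pics/w5.png

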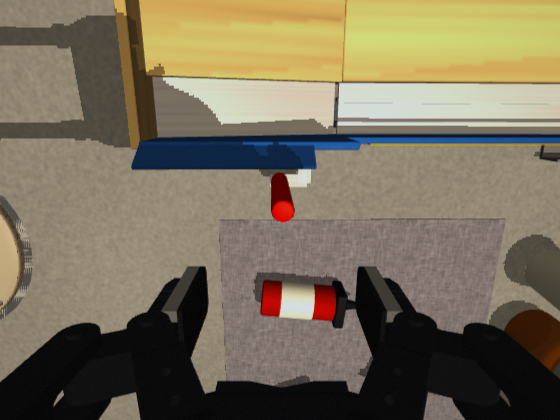

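View pics/t5.png

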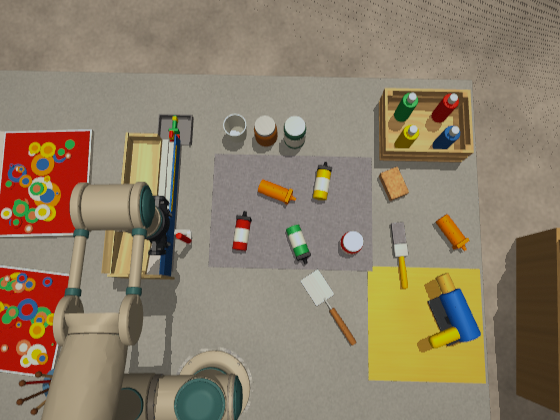

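```bash
cat >> h.py <<'E'
HUE={"red":((0,6),(174,180)),"yellow":((22,33),),"green":((55,85),)}
def bottle(p,col,xy,st=None,r=60,dbg=None):
    """pose of bottle of colour col near world xy: via coloured body pixels + network nothing. Returns centre,heading from colour mask and tip"""
    f=cv2.cvtColor(p["frame"],cv2.COLOR_RGB2HSV); m=np.zeros(f.shape[:2],bool)
    for a,b in HUE[col]: m|=(f[...,0]>=a)&(f[...,0]<=b)
    m&=(f[...,1]>110)&(f[...,2]>60)
    c=proj(p,[[xy[0],xy[1],.022]],st)[0]; yy,xx=np.nonzero(m); k=np.hypot(xx-c[0],yy-c[1])<r; xx,yy=xx[k],yy[k]
    P=np.array([at_z(p,u,v,.026,st)[:2] for u,v in zip(xx,yy)])
    # rectangle of the red parts = body outline
    rc=cv2.minAreaRect((P*1e3).astype(np.float32)); bx=cv2.boxPoints(rc)
    e=[bx[1]-bx[0],bx[2]-bx[1]]; L=max(e,key=np.linalg.norm)
    ang=np.degrees(np.arctan2(L[1],L[0]))
    print(col,"n",len(xx),"centre",np.round(rc[0],1),"mean",(P.mean(0)*1e3).round(1),"size",np.round(rc[1],1),"axis",round(ang,1),"or",round((ang+360)%360-180,1))
E
python3 - <<'E'
from h import *
p,st=shot("top")
bottle(p,"red",(.45,-.06),r=25); bottle(p,"green",(.435,-.235),r=25); bottle(p,"yellow",(.6,-.31),r=25)
q=shot("wrist"); bottle(q[0],"red",(.45,-.06),q[1],r=70)
save(p,"bt.png",(200,150,380,270),4.4)
E
```

```text
red n 236 centre [449.2 -67.1] mean [449.3 -67.1] size [43.3 94.4] axis -6.4 or 173.6
green n 204 centre [ 437.  -236.1] mean [ 433.2 -237.7] size [90.2 41.6] axis 21.8 or -158.2
yellow n 241 centre [ 612.4 -309.4] mean [ 611.4 -309.2] size [43.3 98.6] axis -8.7 or 171.3
red n 1399 centre [449.5 -61.8] mean [448.8 -62.4] size [49.3 94.2] axis -6.0 or 174.0
```

View pics/bt.png

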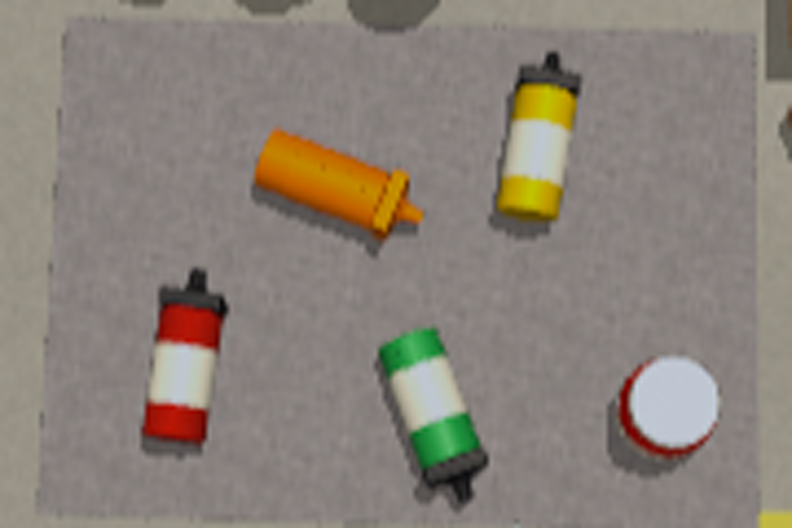

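```bash
python3 -m inch '[[0.7,2,12,0,-7],[0.7,2,12,0,-7],[0.7,2,12,0,-7],[0.7,0,12,0,-7],[0.7,-2,12,0,-7],[0.7,-4,10,0,-7],[0.7,-6,10,0,-7],[0.7,-8,8,0,-7],[0.7,-10,6,0,-7],[0.7,-11,2,0,-7],[0.7,-11,0,0,-7],[0.7,-10,0,0,-7],[0.7,0,0,0,0]]'
python3 -c "
from h import *
go([.449,-.064,.2],84)"
```

```text
clock: 12.53
position: [0.4277, -0.0466, 0.25]
ee_rot: [-0.008, 0.729, 0.685, 0.002]
contact_force: [0.4, 0.5, -0.6]
width: 0.0724
pos [ 0.4277 -0.0466  0.25  ] heading 86.42 tilt [-0.008  0.015 -1.   ] w 0.0724 F [ 0.4  0.5 -0.6] t 12.53 q6 -1.79
now-axes shift mm [-16.8  22.7  49.6]
turn about tool z 2.42 or -177.58
after-turn shift mm [-15.1  23.   50. ]
```

```bash
python3 -m inch '[[0.7,-7,11,15,2.4],[0.7,-7,11,18,0],[0.7,-1,0,17,0],[0.7,0,0,0,0],[0.7,0,0,0,0]]'
python3 - <<'E'
from h import *
p,st=shot("wrist"); save(p,"w6.png"); bottle(p,"red",(.45,-.063),st,r=110)
go([.449,-.063,.004],84)
E
```

```text
clock: 12.95
position: [0.4467, -0.0611, 0.1934]
ee_rot: [-0.012, 0.749, 0.662, 0.001]
contact_force: [0.9, 0.3, 0.4]
width: 0.0724
red n 2742 centre [449.8 -63.8] mean [446.1 -63.4] size [43.5 97.6] axis -5.9 or 174.1
pos [ 0.4462 -0.0609  0.1933] heading 82.94 tilt [-0.015  0.02  -1.   ] w 0.0726 F [-0.8  0.1 -0.1] t 13.0 q6 -1.76
now-axes shift mm [ -5.1   6.3 189.2]
turn about tool z -1.06 or 178.94
after-turn shift mm [ -1.8   3.  189.3]
```

View pics/w6.png

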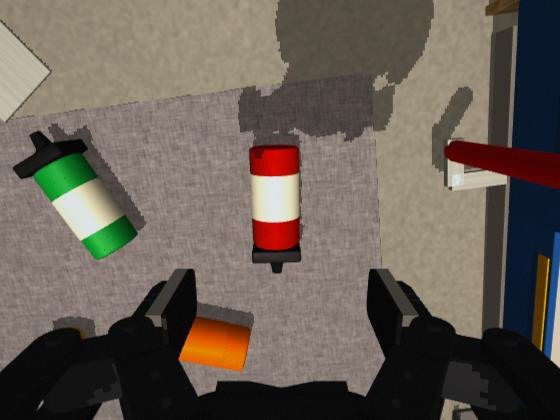

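```bash
python3 -m inch '[[0.7,0,1,22,-1],[0.7,-1,1,22,0],[0.7,-1,0,22,0],[0.7,0,0,22,0],[0.7,0,0,22,0],[0.7,0,0,10,0],[0.7,0,0,10,0],[0.7,0,0,0,0]]'
python3 - <<'E'
from h import *
go([.449,-.063,.004],84)
p,st=shot("wrist"); save(p,"w6.png"); bottle(p,"red",(.45,-.063),st,r=140)
E
```

```text
clock: 13.67
position: [0.4527, -0.0589, 0.0661]
ee_rot: [-0.006, 0.745, 0.667, 0.006]
contact_force: [-0.8, 0.3, -0.1]
width: 0.0726
pos [ 0.4527 -0.0589  0.0661] heading 83.63 tilt [ 0.001  0.016 -1.   ] w 0.0726 F [-0.8  0.3 -0.1] t 13.67 q6 -1.77
now-axes shift mm [-5.6 -3.2 62.1]
turn about tool z -0.37 or 179.63
after-turn shift mm [-4.5 -3.3 62.1]
red n 7445 centre [451.5 -64. ] mean [444.1 -63.3] size [ 43.  102.6] axis -5.9 or 174.1
```

View pics/w6.png

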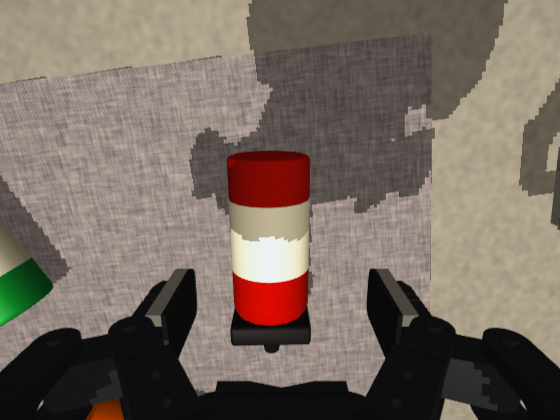

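```bash
python3 -m inch '[[0.7,-3,-2,15,0],[0.7,-2,-1,15,0],[0.7,-1,-1,12,0],[0.7,0,0,8,0],[0.7,0,0,5,0],[0.7,0,0,3,0]]'
python3 -c "
from h import *
go([.449,-.0635,.004],84)"
```

```text
clock: 14.22
position: [0.4576, -0.065, 0.0149]
ee_rot: [0.003, 0.746, 0.666, 0.012]
contact_force: [-0.6, 0.0, 0.2]
width: 0.0727
pos [ 0.4576 -0.065   0.0149] heading 83.57 tilt [ 0.021  0.011 -1.   ] w 0.0727 F [-0.6  0.   0.2] t 14.22 q6 -1.78
now-axes shift mm [ 0.3 -8.9 10.7]
turn about tool z -0.43 or 179.57
after-turn shift mm [ 0.6 -8.7 10.9]
```

```bash
python3 -m inch '[[0.7,0,-5,5,0],[0.7,0,-4,4,0],[0.7,0,0,0,0]]'
python3 -c "
from h import *
go([.449,-.0635,.004],84)"
python3 -m inch '[[-1,0,0,0,0],[-1,0,0,0,0],[-1,0,0,0,0],[-1,0,0,0,0],[-1,0,0,0,0],[-1,0,0,0,0]]' 60
python3 -m inch '[[-1,0,0,-10,0],[-1,0,0,-15,0],[-1,0,0,-20,0],[-1,0,0,-20,0],[-1,0,0,-20,0],[-1,0,0,-20,0],[-1,0,0,-20,0],[-1,0,0,-20,0],[-1,0,0,-20,0],[-1,0,0,-20,0],[-1,0,0,-20,0],[-1,0,0,-20,0],[-1,0,0,-20,0],[-1,0,0,0,0]]'
python3 - <<'E'
from h import *
go([*rackT(RACK,[-.085,0,.0])[0][:2],.25],0.15)
p,st=shot("wrist"); save(p,"w7.png")
E
```

```text
clock: 14.47
position: [0.4496, -0.0639, 0.0061]
ee_rot: [0.004, 0.746, 0.666, 0.012]
contact_force: [-0.2, 0.1, -0.6]
width: 0.0726
pos [ 0.4496 -0.0639  0.0061] heading 83.58 tilt [ 0.024  0.01  -1.   ] w 0.0726 F [-0.2  0.1 -0.6] t 14.47 q6 -1.79
now-axes shift mm [ 0.3 -0.7  2.1]
turn about tool z -0.42 or 179.58
after-turn shift mm [ 0.3 -0.6  2.1]
clock: 14.97
position: [0.4497, -0.0639, 0.0072]
ee_rot: [0.005, 0.746, 0.666, 0.013]
contact_force: [0.8, -0.2, -2.0]
width: 0.0425
clock: 16.13
position: [0.4399, -0.0654, 0.2601]
ee_rot: [0.0, 0.746, 0.666, 0.01]
contact_force: [0.9, 0.2, -0.9]
width: 0.0422
pos [ 0.4399 -0.0654  0.2601] heading 83.55 tilt [ 0.015  0.013 -1.   ] w 0.0422 F [ 0.9  0.2 -0.9] t 16.13 q6 -1.78
now-axes shift mm [284.9 -73.1  13.3]
turn about tool z 83.4 or -96.6
after-turn shift mm [ -39.6 -291.6   10.1]
```

View pics/w7.png

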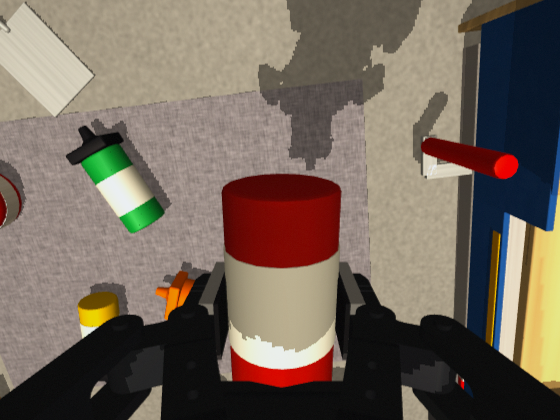

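```bash
python3 -m inch '[[-1,10,0,0,7],[-1,10,0,0,7],[-1,10,0,0,7],[-1,0,0,0,7],[-1,0,0,0,7],[-1,0,0,0,7],[-1,0,0,0,7],[-1,0,0,0,7],[-1,0,0,0,7],[-1,0,0,0,7],[-1,0,0,0,7],[-1,0,0,0,6],[-1,0,0,0,0]]'
python3 - <<'E'
from h import *
go([*rackT(RACK,[-.085,0,.0])[0][:2],.24],0.15)
E
```

```text
clock: 17.27
position: [0.4329, -0.0311, 0.2346]
ee_rot: [-0.012, 1.0, -0.016, -0.014]
contact_force: [-0.2, -0.5, -1.9]
width: 0.0424
pos [ 0.4329 -0.0311  0.2346] heading -1.84 tilt [-0.027  0.024 -0.999] w 0.0424 F [-0.2 -0.5 -1.9] t 17.27 q6 -0.22
now-axes shift mm [ -41.8 -256.     1.7]
turn about tool z -1.99 or 178.01
after-turn shift mm [ -32.8 -257.3   -5.4]
```

```bash
python3 -m inch '[[-1,-3,-20,-2,-2],[-1,-3,-22,-1,0],[-1,-3,-22,-1,0],[-1,-3,-22,-1,0],[-1,-3,-22,-1,0],[-1,-3,-22,-1,0],[-1,-3,-22,-1,0],[-1,-3,-22,-1,0],[-1,-3,-22,-1,0],[-1,-3,-22,-1,0],[-1,-3,-22,0,0],[-1,0,-12,0,0],[-1,0,0,0,0],[-1,0,0,0,0]]'
python3 - <<'E'
from h import *
go([*rackT(RACK,[-.085,0,.0])[0][:2],.115],0.15)
p,st=shot("wrist"); save(p,"w8.png")
p,st=shot("scene"); save(p,"s8.png",(290,180,490,400),2.7)
E
```

```text
clock: 18.43
position: [0.385, 0.2294, 0.234]
ee_rot: [-0.01, 0.999, 0.021, -0.03]
contact_force: [0.3, -0.5, -1.5]
width: 0.0423
pos [0.385  0.2294 0.234 ] heading 2.43 tilt [-0.06   0.02  -0.998] w 0.0423 F [ 0.3 -0.5 -1.5] t 18.43 q6 0.3
now-axes shift mm [ 21.3   6.6 117.8]
turn about tool z 2.28 or -177.72
after-turn shift mm [ 14.5   3.4 119. ]
```

View pics/w8.png

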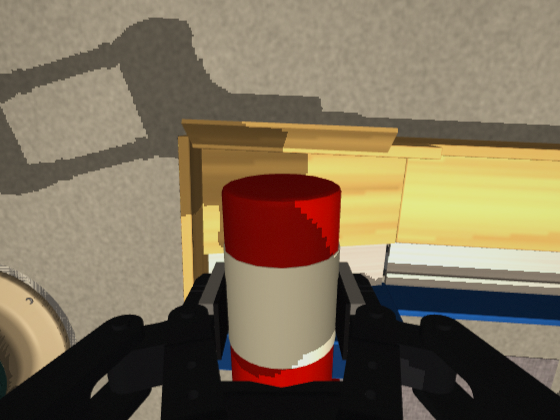

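View pics/s8.png

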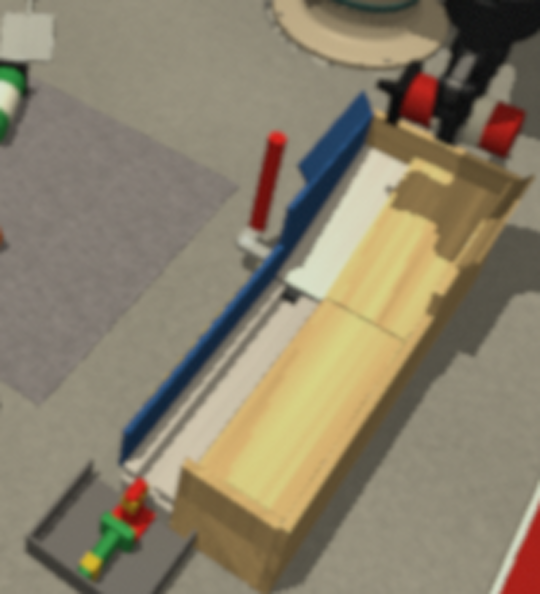

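Run:
```python
from h import *
p,st=shot("wrist"); print(st["position"])
save(p,"w8b.png",(180,110,420,330),3)
for X,z in [((0,-.036),.064),((-.165,.05),.146),((0,.05),.064)]:
    print(X,proj(p,rackT(RACK,[X[0],X[1],z]),st).round(1))
```

```text
[0.38521678 0.22879137 0.23414384]
(0, -0.036) [[397.  243.5]]
(-0.165, 0.05) [[191.8 149.4]]
(0, 0.05) [[409.5 149.5]]
```

View pics/w8b.png

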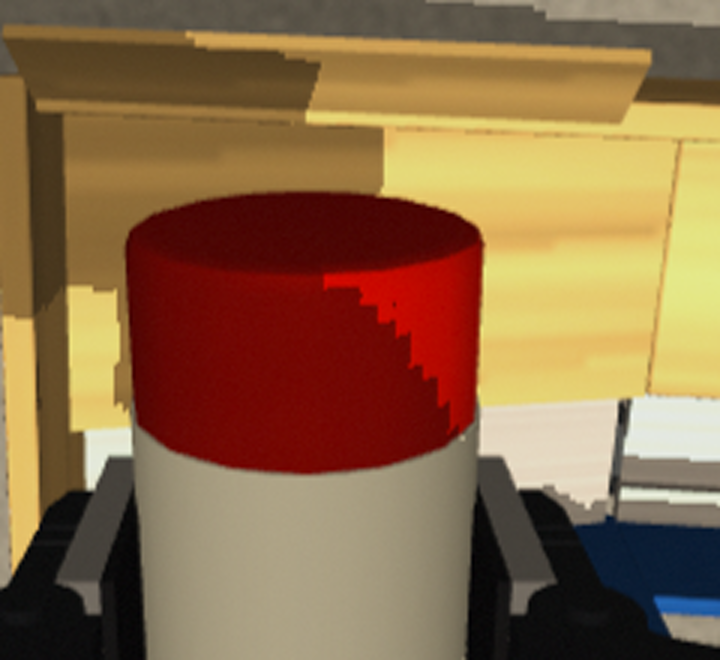

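```bash
python3 -m inch '[[-1,6,2,10,2],[-1,6,2,12,0],[-1,6,1,12,0],[-1,3,0,12,0],[-1,0,0,12,0],[-1,0,0,0,0]]'
python3 - <<'E'
from h import *
go([*rackT(RACK,[-.085,-.003,.0])[0][:2],.110],0.15)
E
```

```text
clock: 19.08
position: [0.4062, 0.2191, 0.1739]
ee_rot: [-0.009, 1.0, -0.001, -0.027]
contact_force: [-0.6, -0.0, -1.4]
width: 0.0422
pos [0.4062 0.2191 0.1739] heading -0.12 tilt [-0.054  0.019 -0.998] w 0.0422 F [-0.6 -0.  -1.4] t 19.08 q6 0.3
now-axes shift mm [-3.3 -2.7 64.2]
turn about tool z -0.27 or 179.73
after-turn shift mm [-6.7 -4.  63.9]
```

```bash
python3 -m inch '[[-1,-2,-2,12,0],[-1,-2,-1,12,0],[-1,-2,0,12,0],[-1,-2,0,12,0],[-1,-2,0,8,0],[-1,-1,0,4,0],[-1,0,0,0,0]]'
python3 - <<'E'
from h import *
go([*rackT(RACK,[-.085,-.003,.0])[0][:2],.110],0.15)
p,st=shot("scene"); save(p,"s9.png",(290,180,490,400),2.7)
E
```

```text
clock: 19.67
position: [0.3955, 0.2191, 0.1157]
ee_rot: [-0.01, 1.0, -0.004, -0.024]
contact_force: [1.1, 0.5, -1.7]
width: 0.0425
pos [0.3955 0.2191 0.1157] heading -0.43 tilt [-0.048  0.02  -0.999] w 0.0425 F [ 1.1  0.5 -1.7] t 19.67 q6 0.31
now-axes shift mm [ 4.3 -3.9  5.6]
turn about tool z -0.58 or 179.42
after-turn shift mm [ 4.1 -3.9  5.7]
```

View pics/s9.png

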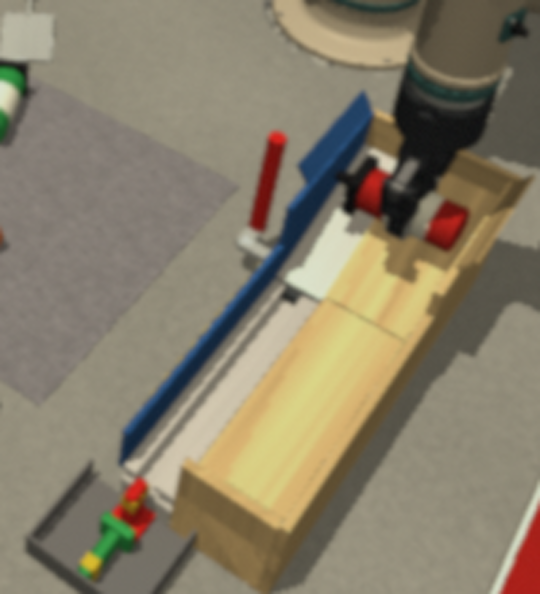

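```bash
python3 -m inch '[[-1,3,-3,5,0],[-1,1,-1,2,0],[0.4,0,0,0,0],[0.4,0,0,0,0],[0.4,0,0,0,0],[0.4,0,0,-3,0],[0.4,0,0,-6,0],[0.4,0,0,-10,0],[0.4,0,0,-15,0],[0.4,0,0,-15,0],[0.4,0,0,-15,0],[0.4,0,0,-20,0],[0.4,0,0,-20,0],[0.4,0,0,-20,0]]'
python3 - <<'E'
from h import *
go([.38,-.1,.25],0.15)
p,st=shot("scene"); save(p,"s10.png",(290,180,490,400),2.7)
p,st=shot("wrist"); save(p,"w10.png")
E
```

```text
clock: 20.88
position: [0.4055, 0.221, 0.2411]
ee_rot: [-0.01, 1.0, -0.004, -0.024]
contact_force: [-0.5, -0.4, -0.4]
width: 0.06
pos [0.4055 0.221  0.2411] heading -0.4 tilt [-0.047  0.02  -0.999] w 0.06 F [-0.5 -0.4 -0.4] t 20.88 q6 0.32
now-axes shift mm [-23.6 320.9 -14.1]
turn about tool z -0.55 or 179.45
after-turn shift mm [-26.3 320.9  -8.9]
```

View pics/s10.png

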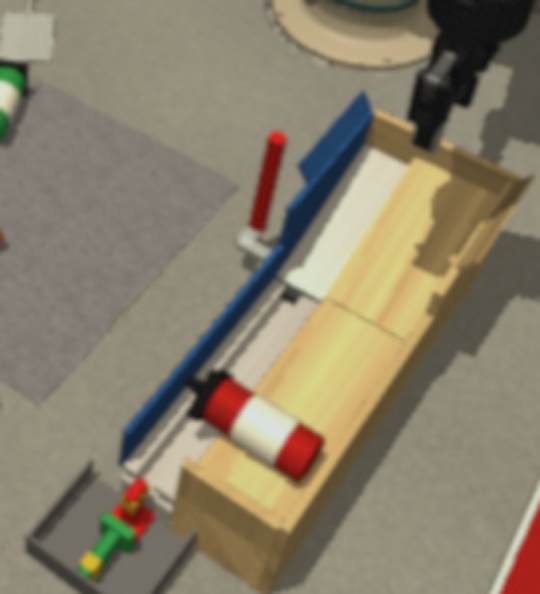

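View pics/w10.png

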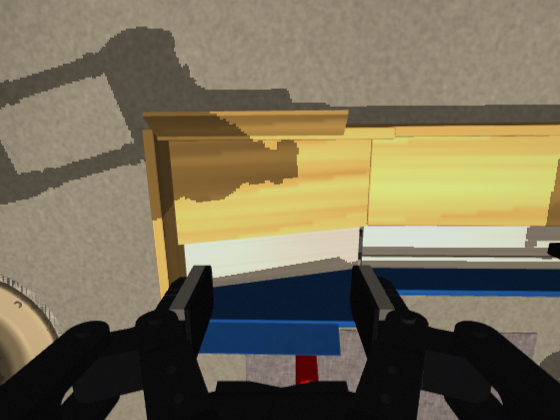

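```bash
python3 -m inch '[[0.7,0,25,-3,0],[0.7,0,30,-3,0],[0.7,0,30,-3,0],[0.7,0,30,-3,0],[0.7,0,30,-3,0],[0.7,0,30,0,0],[0.7,0,30,0,0],[0.7,0,30,0,0],[0.7,0,30,0,0],[0.7,0,30,0,0],[0.7,0,30,0,0],[0.7,0,30,0,0],[0.7,0,20,0,0],[0.7,0,0,0,0]]'
python3 -m inch '[[0.7,0,0,0,7],[0.7,0,0,0,7],[0.7,0,0,0,7],[0.7,0,0,0,7],[0.7,0,0,0,7],[0.7,0,0,0,7],[0.7,0,0,0,7],[0.7,0,0,0,7],[0.7,0,0,0,7],[0.7,0,0,0,3],[0.7,0,0,0,0]]'
python3 - <<'E'
from h import *
go([.437,-.234,.2],-68)
p,st=shot("wrist"); save(p,"w11.png"); bottle(p,"green",(.437,-.234),st,r=110)
E
```

```text
clock: 22.15
position: [0.4012, -0.1674, 0.2464]
ee_rot: [-0.013, 1.0, -0.0, -0.021]
contact_force: [0.6, -0.1, -0.1]
width: 0.0727
clock: 23.07
position: [0.3957, -0.1571, 0.2419]
ee_rot: [-0.002, 0.829, -0.558, -0.033]
contact_force: [-0.2, -0.0, -0.6]
width: 0.0727
pos [ 0.3957 -0.1571  0.2419] heading -67.91 tilt [-0.053  0.04  -0.998] w 0.0727 F [-0.2 -0.  -0.6] t 23.07 q6 0.64
now-axes shift mm [ 89.  -10.6  36.6]
turn about tool z 0.09 or -179.91
after-turn shift mm [86.7 -9.5 41.9]
green n 2094 centre [ 433.6 -234.9] mean [ 436.  -234.7] size [94.9 42.6] axis 21.8 or -158.2
```

View pics/w11.png

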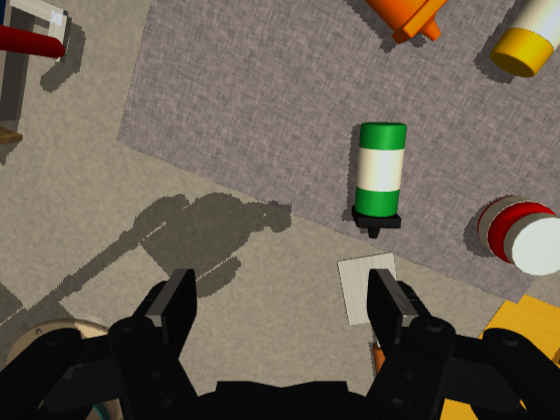

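```bash
python3 -m inch '[[0.7,20,-2,5,0],[0.7,22,-3,8,0],[0.7,22,-3,8,0],[0.7,20,-2,8,0],[0.7,4,0,15,0],[0.7,0,0,20,0],[0.7,0,0,20,0],[0.7,0,0,20,0],[0.7,0,0,20,0],[0.7,0,0,20,0],[0.7,0,0,10,0],[0.7,0,0,0,0]]'
python3 - <<'E'
from h import *
p,st=shot("wrist"); save(p,"w12.png"); bottle(p,"green",(.437,-.234),st,r=140)
go([.435,-.2348,.006],-68)
E
```

```text
clock: 24.12
position: [0.4328, -0.2249, 0.0763]
ee_rot: [-0.004, 0.837, -0.546, -0.033]
contact_force: [-0.4, 0.9, 0.1]
width: 0.0724
green n 6567 centre [ 432.1 -235.6] mean [ 439.9 -232.5] size [104.2  42.6] axis 22.0 or -158.0
pos [ 0.4331 -0.2251  0.077 ] heading -66.32 tilt [-0.05   0.042 -0.998] w 0.0724 F [-0.9 -0.8 -1. ] t 24.17 q6 0.53
now-axes shift mm [13.8  0.2 70.4]
turn about tool z 1.68 or -178.32
after-turn shift mm [ 9.7  1.9 71. ]
```

View pics/w12.png

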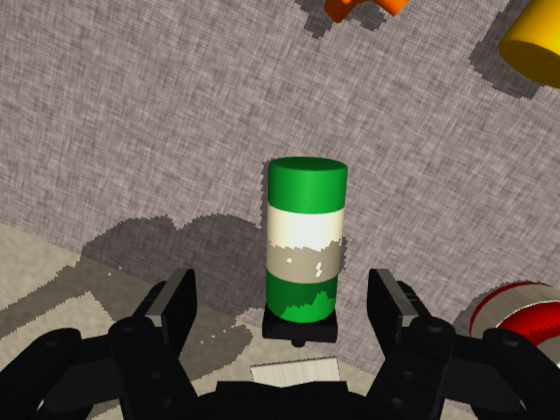

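```bash
python3 -m inch '[[0.7,5,0,14,1.6],[0.7,4,0,14,0],[0.7,3,0,14,0],[0.7,1,0,12,0],[0.7,0,0,8,0],[0.7,0,0,5,0],[0.7,0,0,0,0]]'
python3 - <<'E'
from h import *
go([.435,-.2348,.006],-68)
E
```

```text
clock: 24.75
position: [0.4408, -0.2367, 0.0132]
ee_rot: [-0.004, 0.831, -0.556, -0.026]
contact_force: [-0.2, 0.8, 0.6]
width: 0.0732
pos [ 0.4408 -0.2367  0.0132] heading -67.59 tilt [-0.038  0.035 -0.999] w 0.0732 F [-0.2  0.8  0.6] t 24.75 q6 0.54
now-axes shift mm [-3.6  4.5  7.5]
turn about tool z 0.41 or -179.59
after-turn shift mm [-4.   4.7  7.2]
```

```bash
python3 -m inch '[[0.7,-2,3,4,0],[0.7,-2,2,3,0],[0.7,0,0,0,0]]'
python3 -c "
from h import *
go([.435,-.2348,.006],-68)"
python3 -m inch '[[-1,0,0,0,0],[-1,0,0,0,0],[-1,0,0,0,0],[-1,0,0,0,0],[-1,0,0,0,0],[-1,0,0,0,0]]' 60
python3 -m inch '[[-1,0,0,-10,0],[-1,0,0,-15,0],[-1,0,0,-20,0],[-1,0,0,-20,0],[-1,0,0,-20,0],[-1,0,0,-20,0],[-1,0,0,-20,0],[-1,0,0,-20,0],[-1,0,0,-20,0],[-1,0,0,-20,0],[-1,0,0,-20,0],[-1,0,0,-20,0],[-1,0,0,-20,0],[-1,0,0,-10,0],[-1,0,0,0,0]]'
python3 - <<'E'
from h import *
go([*rackT(RACK,[-.085,0,.0])[0][:2],.25],0.15)
p,st=shot("wrist"); save(p,"w13.png")
E
```

```text
clock: 25.0
position: [0.4351, -0.235, 0.0077]
ee_rot: [-0.004, 0.831, -0.555, -0.024]
contact_force: [-0.4, 0.4, -0.2]
width: 0.0725
pos [ 0.4351 -0.235   0.0077] heading -67.52 tilt [-0.036  0.033 -0.999] w 0.0725 F [-0.4  0.4 -0.2] t 25.0 q6 0.53
now-axes shift mm [-0.1 -0.1  1.7]
turn about tool z 0.48 or -179.52
after-turn shift mm [-0.2 -0.   1.7]
clock: 25.5
position: [0.4356, -0.2354, 0.0093]
ee_rot: [-0.004, 0.831, -0.555, -0.023]
contact_force: [-0.8, 0.4, -2.5]
width: 0.0424
clock: 26.75
position: [0.4417, -0.2415, 0.2715]
ee_rot: [-0.004, 0.831, -0.555, -0.029]
contact_force: [-0.9, -1.9, -1.0]
width: 0.0421
pos [ 0.4417 -0.2415  0.2715] heading -67.52 tilt [-0.044  0.039 -0.998] w 0.0421 F [-0.9 -1.9 -1. ] t 26.75 q6 0.53
now-axes shift mm [-446.5 -140.9   41.6]
turn about tool z -67.67 or 112.33
after-turn shift mm [ -41.  -467.7   21.5]
```

View pics/w13.png

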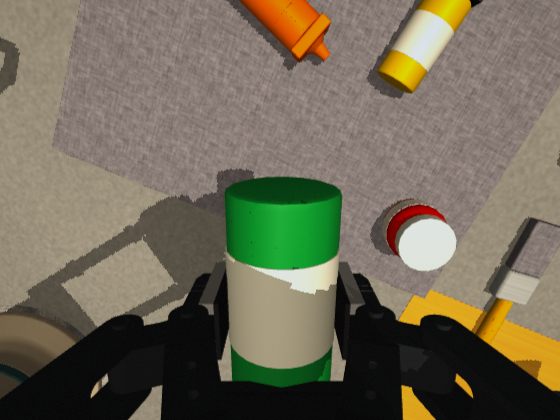

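```bash
python3 -m inch '[[-1,-15,0,0,-7],[-1,-15,0,0,-7],[-1,-15,0,0,-7],[-1,-15,0,0,-7],[-1,-10,-5,0,-7],[-1,-10,-10,0,-7],[-1,-5,-15,0,-7],[-1,-5,-15,0,-7],[-1,0,-20,0,-7],[-1,0,-20,0,-4],[-1,0,0,0,0]]'
python3 - <<'E'
from h import *
go([*rackT(RACK,[-.085,0,.0])[0][:2],.25],0.15)
E
```

```text
clock: 27.72
position: [0.3965, -0.0875, 0.2631]
ee_rot: [-0.027, 0.999, 0.013, -0.034]
contact_force: [0.3, -0.3, -1.5]
width: 0.0421
pos [ 0.3965 -0.0875  0.2631] heading 1.6 tilt [-0.069  0.054 -0.996] w 0.0421 F [ 0.3 -0.3 -1.5] t 27.72 q6 -0.44
now-axes shift mm [  12.5 -312.2   29.8]
turn about tool z 1.45 or -178.55
after-turn shift mm [   3.8 -313.5   13.1]
```

```bash
python3 -m inch '[[-1,0,-20,0,1.5],[-1,0,-26,1,0],[-1,0,-26,1,0],[-1,0,-26,1,0],[-1,0,-26,1,0],[-1,0,-26,1,0],[-1,0,-26,1,0],[-1,0,-26,1,0],[-1,0,-26,1,0],[-1,0,-26,1,0],[-1,0,-26,1,0],[-1,0,-20,0,0],[-1,0,0,0,0]]'
python3 - <<'E'
from h import *
go([*rackT(RACK,[-.085,-.003,.0])[0][:2],.110],0.15)
p,st=shot("wrist"); save(p,"w14.png")
for X,z in [((0,-.036),.064)]:
    print(X,proj(p,rackT(RACK,[X[0],X[1],z]),st).round(1))
E
```

```text
clock: 28.8
position: [0.3921, 0.2203, 0.2521]
ee_rot: [-0.023, 0.999, -0.01, -0.046]
contact_force: [-0.8, 0.6, -0.7]
width: 0.042
pos [0.3921 0.2203 0.2521] heading -0.99 tilt [-0.092  0.046 -0.995] w 0.042 F [-0.8  0.6 -0.7] t 28.8 q6 0.3
now-axes shift mm [ 20.6   3.4 140.7]
turn about tool z -1.14 or 178.86
after-turn shift mm [  7.4  -2.8 142.1]
(0, -0.036) [[396.1 228.6]]
```

View pics/w14.png

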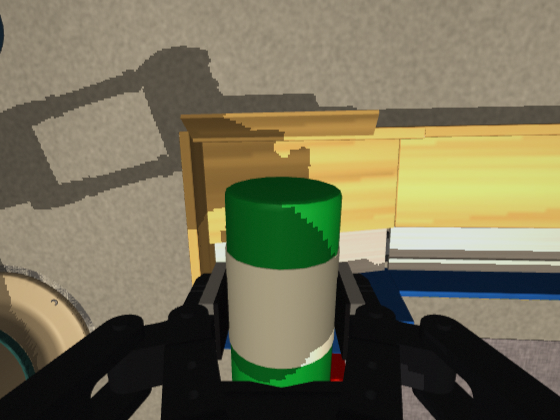

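```bash
python3 -m inch '[[-1,3,0,12,-1],[-1,2,0,14,0],[-1,2,0,14,0],[-1,2,0,14,0],[-1,2,0,14,0],[-1,2,0,12,0],[-1,1,0,10,0],[-1,0,0,0,0]]'
python3 - <<'E'
from h import *
go([*rackT(RACK,[-.085,-.003,.0])[0][:2],.110],0.15)
E
```

```text
clock: 29.52
position: [0.3958, 0.2109, 0.1518]
ee_rot: [-0.016, 0.999, -0.005, -0.05]
contact_force: [-0.6, 0.2, -1.1]
width: 0.0424
pos [0.3958 0.2109 0.1518] heading -0.44 tilt [-0.1    0.032 -0.995] w 0.0424 F [-0.6  0.2 -1.1] t 29.52 q6 0.27
now-axes shift mm [  7.7 -10.9  41.6]
turn about tool z -0.59 or 179.41
after-turn shift mm [  3.7 -12.2  41.8]
```

```bash
python3 -m inch '[[-1,1,-5,4,0],[-1,1,-5,6,0],[-1,2,-2,8,0],[-1,2,-1,8,0],[-1,1,0,7,0],[-1,1,0,4,0],[-1,0,0,0,0]]'
python3 - <<'E'
from h import *
go([*rackT(RACK,[-.085,-.003,.0])[0][:2],.110],0.15)
p,st=shot("scene"); save(p,"s15.png",(290,180,490,400),2.7)
E
```

```text
clock: 30.1
position: [0.4018, 0.224, 0.1114]
ee_rot: [-0.015, 0.999, -0.006, -0.049]
contact_force: [0.1, 0.7, -1.8]
width: 0.0423
pos [0.4018 0.224  0.1114] heading -0.62 tilt [-0.098  0.031 -0.995] w 0.0423 F [ 0.1  0.7 -1.8] t 30.1 q6 0.29
now-axes shift mm [-2.1  1.   1.5]
turn about tool z -0.77 or 179.23
after-turn shift mm [-2.3  0.9  1.4]
```

View pics/s15.png

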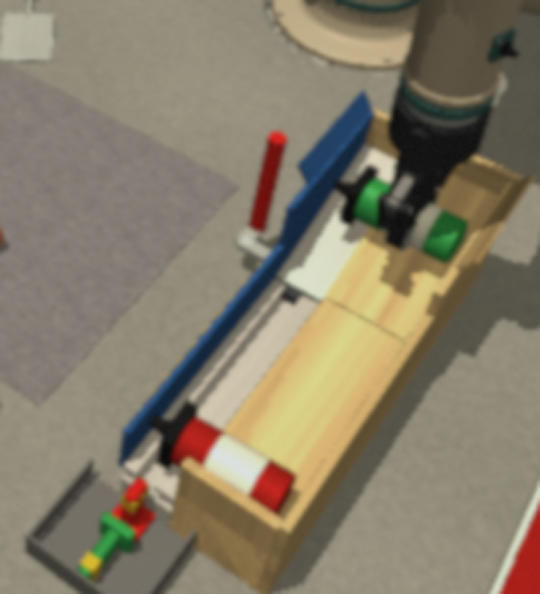

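```bash
python3 -m inch '[[0.4,0,0,0,0],[0.4,0,0,0,0],[0.4,0,0,0,0],[0.4,0,0,-3,0],[0.4,0,0,-6,0],[0.4,0,0,-10,0],[0.4,0,0,-15,0],[0.4,0,0,-15,0],[0.4,0,0,-15,0],[0.4,0,0,-20,0],[0.4,0,0,-20,0],[0.4,0,0,-20,0],[0.4,0,0,0,0],[0.4,0,0,0,0]]'
python3 - <<'E'
from h import *
go([.6,-.3,.25],81)
p,st=shot("scene"); save(p,"s16.png",(290,180,490,400),2.7)
p,st=shot("top"); bottle(p,"yellow",(.61,-.31),r=25); save(p,"t16.png")
E
```

```text
clock: 31.32
position: [0.4152, 0.22, 0.2487]
ee_rot: [-0.017, 0.999, -0.006, -0.045]
contact_force: [0.3, 0.8, -0.3]
width: 0.06
pos [0.4152 0.22   0.2487] heading -0.61 tilt [-0.09   0.034 -0.995] w 0.06 F [ 0.3  0.8 -0.3] t 31.32 q6 0.3
now-axes shift mm [189.5 517.1 -35.4]
turn about tool z -81.61 or 98.39
after-turn shift mm [-484.7  263.9   -1.3]
yellow n 241 centre [ 612.4 -309.4] mean [ 611.4 -309.2] size [43.3 98.6] axis -8.7 or 171.3
```

View pics/s16.png

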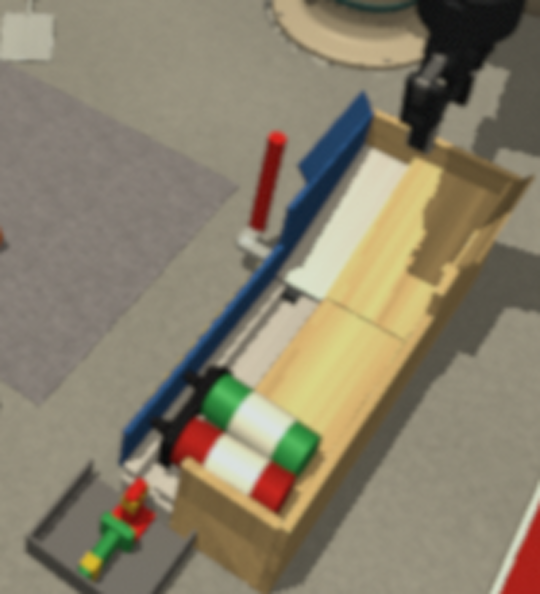

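View pics/t16.png

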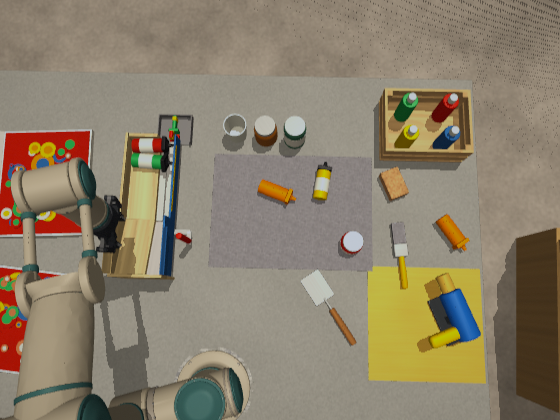

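```bash
python3 -m inch '[[0.7,0,25,-2,0],[0.7,0,30,-2,0],[0.7,0,30,-2,0],[0.7,0,30,-2,0],[0.7,0,30,-2,0],[0.7,0,30,-2,0],[0.7,0,30,-2,0],[0.7,0,30,-2,0],[0.7,0,30,-2,0],[0.7,0,30,-2,0],[0.7,0,30,-2,0],[0.7,0,30,-2,0],[0.7,0,30,-2,0],[0.7,0,30,-2,0],[0.7,0,20,0,0]]'
python3 -m inch '[[0.7,0,0,0,-7],[0.7,0,0,0,-7],[0.7,0,0,0,-7],[0.7,0,0,0,-7],[0.7,0,0,0,-7],[0.7,0,0,0,-7],[0.7,0,0,0,-7],[0.7,0,0,0,-7],[0.7,0,0,0,-7],[0.7,0,0,0,-7],[0.7,0,0,0,-7],[0.7,0,0,0,-4],[0.7,0,0,0,0]]'
python3 - <<'E'
from h import *
go([.612,-.307,.2],81)
E
```

```text
clock: 32.67
position: [0.4004, -0.2274, 0.2418]
ee_rot: [-0.022, 0.998, -0.001, -0.063]
contact_force: [0.3, -0.6, 0.2]
width: 0.0722
clock: 33.75
position: [0.3904, -0.2265, 0.2223]
ee_rot: [-0.078, 0.746, 0.66, -0.036]
contact_force: [-0.3, -0.1, 1.5]
width: 0.0726
pos [ 0.3904 -0.2265  0.2223] heading 82.78 tilt [-0.156  0.068 -0.985] w 0.0726 F [-0.3 -0.1  1.5] t 33.75 q6 -2.09
now-axes shift mm [-53.  230.1 -18.2]
turn about tool z 1.78 or -178.22
after-turn shift mm [-44.8 231.5  22.3]
```

```bash
python3 -m inch '[[0.7,0,-25,-5,0],[0.7,0,-25,-5,0],[0.7,0,-25,-5,0],[0.7,0,0,0,0],[0.7,0,0,0,0]]'
python3 -c "
from h import *
go([.612,-.307,.2],81)"
python3 -m inch '[[0.7,0,6,1,0],[0.7,0,6,1,0],[0.7,0,6,1,0],[0.7,0,6,1,0],[0.7,0,6,1,0],[0.7,0,6,1,0],[0.7,0,6,1,0],[0.7,0,6,1,0],[0.7,0,6,1,0],[0.7,0,6,1,0],[0.7,0,6,1,0],[0.7,0,6,1,0]]'
python3 -c "
from h import *
go([.612,-.307,.2],81)"
```

```text
clock: 34.17
position: [0.3151, -0.2161, 0.2447]
ee_rot: [-0.083, 0.748, 0.657, -0.037]
contact_force: [0.4, 0.2, -0.1]
width: 0.0726
pos [ 0.3151 -0.2161  0.2447] heading 82.3 tilt [-0.165  0.076 -0.983] w 0.0726 F [ 0.4  0.2 -0.1] t 34.17 q6 -2.16
now-axes shift mm [-52.6 309.1 -12.1]
turn about tool z 1.3 or -178.7
after-turn shift mm [-43.4 307.5  44.7]
clock: 35.17
position: [0.3935, -0.2245, 0.2143]
ee_rot: [-0.085, 0.749, 0.657, -0.037]
contact_force: [0.3, 0.6, -0.2]
width: 0.0726
pos [ 0.3935 -0.2245  0.2143] heading 82.22 tilt [-0.167  0.079 -0.983] w 0.0726 F [ 0.3  0.6 -0.2] t 35.17 q6 -2.07
now-axes shift mm [-52.9 226.1 -29.1]
turn about tool z 1.22 or -178.78
after-turn shift mm [-47.3 228.8  14.3]
```

```bash
python3 -m inch '[[0.7,0,0,-12,0],[0.7,0,0,-12,0],[0.7,0,0,-12,0],[0.7,0,0,-12,0],[0.7,0,0,-12,0],[0.7,0,0,-12,0],[0.7,0,0,-12,0],[0.7,0,0,-12,0],[0.7,0,0,-12,0],[0.7,0,0,-12,0]]'
python3 -c "
from h import *
go([.612,-.307,.2],81)"
python3 -m inch '[[0.7,0,0,40,0],[0.7,0,0,40,0],[0.7,0,0,40,0],[0.7,0,0,0,0]]'
python3 -c "
from h import *
go([.612,-.307,.2],81)"
```

```text
clock: 36.0
position: [0.4169, -0.2337, 0.3329]
ee_rot: [-0.089, 0.748, 0.656, -0.038]
contact_force: [-0.2, 0.3, 0.1]
width: 0.0726
pos [ 0.4169 -0.2337  0.3329] heading 82.19 tilt [-0.173  0.084 -0.981] w 0.0726 F [-0.2  0.3  0.1] t 36.0 q6 -2.07
now-axes shift mm [-54.1 223.6  90.4]
turn about tool z 1.19 or -178.81
after-turn shift mm [-41.8 204.2 132.9]
clock: 36.33
position: [0.4003, -0.2261, 0.2162]
ee_rot: [-0.082, 0.749, 0.657, -0.036]
contact_force: [-1.8, 1.7, -2.3]
width: 0.0726
pos [ 0.4003 -0.2261  0.2162] heading 82.23 tilt [-0.162  0.076 -0.984] w 0.0726 F [-1.8  1.7 -2.3] t 36.33 q6 -2.07
now-axes shift mm [-52.3 219.7 -24.4]
turn about tool z 1.23 or -178.77
after-turn shift mm [-46.7 221.7  16.2]
```

```bash
python3 -m inch '[[0.7,-10,40,0,0],[0.7,-10,40,0,0],[0.7,-10,40,-5,0],[0.7,-10,40,-5,0],[0.7,0,0,0,0],[0.7,0,0,0,0]]'
python3 -c "
from h import *
go([.612,-.307,.2],81)"
python3 -m inch '[[0.7,0,0,-20,3],[0.7,0,0,-20,3],[0.7,0,0,0,3],[0.7,0,0,0,3],[0.7,0,0,0,3],[0.7,0,0,0,3],[0.7,0,0,0,3],[0.7,0,0,0,0]]'
python3 -c "
from h import *
go([.612,-.307,.2],81)"
```

```text
clock: 36.83
position: [0.5609, -0.2893, 0.2012]
ee_rot: [-0.08, 0.749, 0.656, -0.036]
contact_force: [-0.8, 0.4, -0.3]
width: 0.0722
pos [ 0.5609 -0.2893  0.2012] heading 82.16 tilt [-0.159  0.073 -0.985] w 0.0722 F [-0.8  0.4 -0.3] t 36.83 q6 -2.01
now-axes shift mm [-10.6  52.3  -8.3]
turn about tool z 1.16 or -178.84
after-turn shift mm [-9.5 53.2  1.2]
clock: 37.5
position: [0.5699, -0.2939, 0.2563]
ee_rot: [-0.065, 0.862, 0.501, -0.047]
contact_force: [-0.4, 0.2, 0.2]
width: 0.0726
pos [ 0.5699 -0.2939  0.2563] heading 60.41 tilt [-0.147  0.065 -0.987] w 0.0726 F [-0.4  0.2  0.2] t 37.5 q6 -1.62
now-axes shift mm [10.3 51.5 48.5]
turn about tool z -20.59 or 159.41
after-turn shift mm [-6.3 43.7 56.3]
```

```bash
python3 -m inch '[[0.7,0,0,0,-3],[0.7,0,0,0,-3],[0.7,0,0,0,-3],[0.7,0,0,0,-3],[0.7,0,0,0,-3],[0.7,0,0,0,-3],[0.7,0,0,0,-3],[0.7,0,0,0,0]]'
python3 -c "
from h import *
go([.612,-.307,.2],81)"
python3 -m inch '[[0.7,0,0,0,6],[0.7,0,0,0,6],[0.7,0,0,0,6],[0.7,0,0,0,0]]'
python3 -c "
from h import *
go([.612,-.307,.2],81)"
```

```text
clock: 38.17
position: [0.5686, -0.2939, 0.2695]
ee_rot: [-0.067, 0.747, 0.66, -0.032]
contact_force: [0.1, -0.0, 0.5]
width: 0.0724
pos [ 0.5686 -0.2939  0.2695] heading 82.78 tilt [-0.135  0.058 -0.989] w 0.0724 F [ 0.1 -0.   0.5] t 38.17 q6 -2.02
now-axes shift mm [-10.4  54.1  62.1]
turn about tool z 1.78 or -178.22
after-turn shift mm [-6.2 45.  69.5]
clock: 38.5
position: [0.568, -0.2938, 0.2742]
ee_rot: [-0.058, 0.846, 0.529, -0.041]
contact_force: [-0.2, 0.8, 0.2]
width: 0.0726
pos [ 0.568  -0.2938  0.2742] heading 64.07 tilt [-0.131  0.055 -0.99 ] w 0.0726 F [-0.2  0.8  0.2] t 38.5 q6 -1.69
now-axes shift mm [ 7.9 55.4 66.9]
turn about tool z -16.93 or 163.07
after-turn shift mm [-6.2 45.5 74.2]
```

```bash
python3 -m inch '[[0.7,0,6,0,-6],[0.7,0,6,0,-6],[0.7,0,6,0,-5],[0.7,0,6,0,0],[0.7,0,6,0,0],[0.7,0,6,0,0],[0.7,0,0,0,0],[0.7,0,0,0,0],[0.7,0,0,0,0],[0.7,0,0,0,0],[0.7,0,0,0,0],[0.7,0,0,0,0],[0.7,0,0,0,0],[0.7,0,0,0,0],[0.7,0,0,0,0],[0.7,0,0,0,0],[0.7,0,0,0,0],[0.7,0,0,0,0],[0.7,0,0,0,0],[0.7,0,0,0,0]]'
python3 -c "
from h import *
go([.612,-.307,.2],81)"
```

```text
clock: 40.17
position: [0.6026, -0.3019, 0.2742]
ee_rot: [-0.062, 0.752, 0.655, -0.031]
contact_force: [0.2, -0.8, 0.1]
width: 0.0727
pos [ 0.6026 -0.3019  0.2742] heading 81.96 tilt [-0.128  0.053 -0.99 ] w 0.0727 F [ 0.2 -0.8  0.1] t 40.17 q6 -1.99
now-axes shift mm [-6.3 19.9 72. ]
turn about tool z 0.96 or -179.04
after-turn shift mm [-3.5 10.1 74.2]
```

```bash
python3 -m inch '[[0.7,0,0,0,3],[0.7,0,0,0,3],[0.7,0,0,0,3],[0.7,0,0,0,3],[0.7,0,0,0,3],[0.7,0,0,0,3],[0.7,0,0,0,3],[0.7,0,0,0,3],[0.7,0,0,0,3],[0.7,0,0,0,3],[0.7,0,0,0,-3],[0.7,0,0,0,-3],[0.7,0,0,0,-3],[0.7,0,0,0,-3],[0.7,0,0,0,-3],[0.7,0,0,0,-3],[0.7,0,0,0,-3],[0.7,0,0,0,-3],[0.7,0,0,0,-3],[0.7,0,0,0,-3]]'
python3 -c "
from h import *
go([.612,-.307,.2],81)"
```

```text
clock: 41.83
position: [0.6028, -0.302, 0.2738]
ee_rot: [-0.062, 0.753, 0.654, -0.031]
contact_force: [-0.3, -0.6, 0.0]
width: 0.0728
pos [ 0.6028 -0.302   0.2738] heading 81.84 tilt [-0.129  0.053 -0.99 ] w 0.0728 F [-0.3 -0.6  0. ] t 41.83 q6 -1.99
now-axes shift mm [-6.2 19.7 71.6]
turn about tool z 0.84 or -179.16
after-turn shift mm [-3.5  9.9 73.8]
```

Run:
```python
from h import *
p,st=shot("wrist"); save(p,"w17.png"); bottle(p,"yellow",(.612,-.307),st,r=120)
go([.612,-.307,.08],81)
```

```text
yellow n 1438 centre [ 612.9 -306.7] mean [ 613.1 -306.8] size [41.8 93.9] axis -8.8 or 171.2
pos [ 0.6028 -0.302   0.2738] heading 81.94 tilt [-0.129  0.053 -0.99 ] w 0.0728 F [-0.3 -0.4  0.1] t 41.88 q6 -1.99
now-axes shift mm [-10.4  35.8 190.5]
turn about tool z 0.94 or -179.06
after-turn shift mm [ -3.5   9.9 193.8]
```

View pics/w17.png

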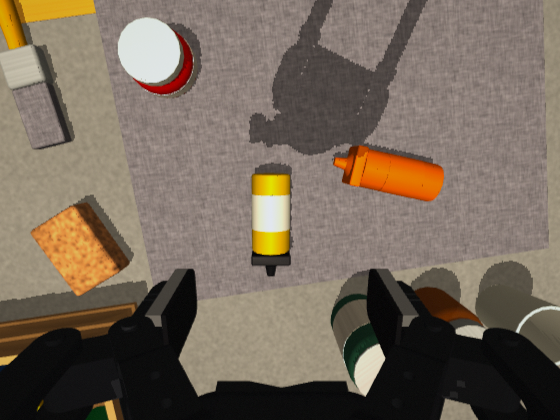

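```bash
python3 -m inch '[[0.7,-2,6,25,0.9],[0.7,-2,6,32,0],[0.7,-2,6,32,0],[0.7,-2,6,32,0],[0.7,-1,6,32,0],[0.7,-1,4,25,0],[0.7,0,0,0,0]]'
python3 - <<'E'
from h import *
p,st=shot("wrist"); save(p,"w18.png"); bottle(p,"yellow",(.612,-.307),st,r=130)
go([.6125,-.307,.007],81)
E
```

```text
clock: 42.47
position: [0.6155, -0.3098, 0.0906]
ee_rot: [-0.056, 0.761, 0.646, -0.03]
contact_force: [-1.5, 1.0, -0.1]
width: 0.0727
yellow n 3919 centre [ 614.  -307.3] mean [ 622.7 -307.7] size [42.4 97. ] axis -8.5 or 171.5
pos [ 0.6163 -0.3103  0.093 ] heading 80.59 tilt [-0.116  0.045 -0.992] w 0.0727 F [ 0.2  0.7 -0.3] t 42.52 q6 -1.96
now-axes shift mm [ 0.4  6.2 85.9]
turn about tool z -0.41 or 179.59
after-turn shift mm [ 2.6 -4.3 86. ]
```

View pics/w18.png

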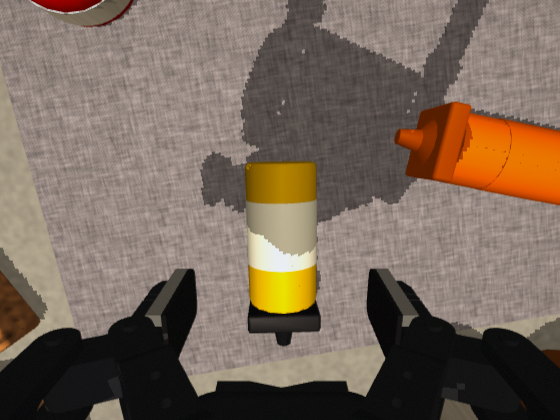

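```bash
python3 -m inch '[[0.7,0,1,20,0],[0.7,0,1,20,0],[0.7,0,1,18,0],[0.7,0,1,10,0],[0.7,0,0,6,0],[0.7,0,0,0,0]]'
python3 - <<'E'
from h import *
go([.6125,-.307,.007],81)
E
```

```text
clock: 43.02
position: [0.6192, -0.3123, 0.0292]
ee_rot: [-0.045, 0.762, 0.645, -0.027]
contact_force: [-0.5, 0.5, 0.5]
width: 0.0728
pos [ 0.6192 -0.3123  0.0292] heading 80.44 tilt [-0.099  0.034 -0.994] w 0.0728 F [-0.5  0.5  0.5] t 43.02 q6 -1.95
now-axes shift mm [ 3.7 -5.2 22.9]
turn about tool z -0.56 or 179.44
after-turn shift mm [ 4.1 -7.5 22.2]
```

```bash
python3 -m inch '[[0.7,2,-4,8,0],[0.7,2,-2,8,0],[0.7,0,-1,6,0],[0.7,0,0,0,0]]'
python3 -c "
from h import *
go([.6125,-.307,.007],81)"
```

```text
clock: 43.35
position: [0.6128, -0.3075, 0.0113]
ee_rot: [-0.041, 0.762, 0.645, -0.026]
contact_force: [0.5, 0.2, -0.6]
width: 0.0727
pos [ 0.6128 -0.3075  0.0113] heading 80.43 tilt [-0.092  0.03  -0.995] w 0.0727 F [ 0.5  0.2 -0.6] t 43.35 q6 -1.95
now-axes shift mm [ 0.4 -0.   4.3]
turn about tool z -0.57 or 179.43
after-turn shift mm [ 0.5 -0.4  4.3]
```

```bash
python3 -m inch '[[0.7,0,0,4,0],[-1,0,0,0,0],[-1,0,0,0,0],[-1,0,0,0,0],[-1,0,0,0,0],[-1,0,0,0,0],[-1,0,0,0,0]]' 60
python3 -m inch '[[-1,0,0,-10,0],[-1,0,0,-15,0],[-1,0,0,-20,0],[-1,0,0,-20,0],[-1,0,0,-20,0],[-1,0,0,-20,0],[-1,0,0,-20,0],[-1,0,0,-20,0],[-1,0,0,-20,0],[-1,0,0,-20,0],[-1,0,0,-20,0],[-1,0,0,-20,0],[-1,0,0,-20,0],[-1,0,0,-20,0],[-1,0,0,0,0]]'
python3 - <<'E'
from h import *
go([*rackT(RACK,[-.085,0,.0])[0][:2],.26],0.15)
p,st=shot("wrist"); save(p,"w19.png")
E
```

```text
clock: 43.93
position: [0.6132, -0.3079, 0.0081]
ee_rot: [-0.04, 0.763, 0.645, -0.025]
contact_force: [0.2, 0.3, -0.6]
width: 0.0426
clock: 45.18
position: [0.6366, -0.3146, 0.2912]
ee_rot: [-0.041, 0.763, 0.645, -0.025]
contact_force: [0.6, -0.4, 0.3]
width: 0.0424
pos [ 0.6366 -0.3146  0.2912] heading 80.42 tilt [-0.092  0.03  -0.995] w 0.0424 F [ 0.6 -0.4  0.3] t 45.18 q6 -1.95
now-axes shift mm [ 493.2 -318.6   69.2]
turn about tool z 80.27 or -99.73
after-turn shift mm [-235.7 -541.3   31.2]
```

View pics/w19.png

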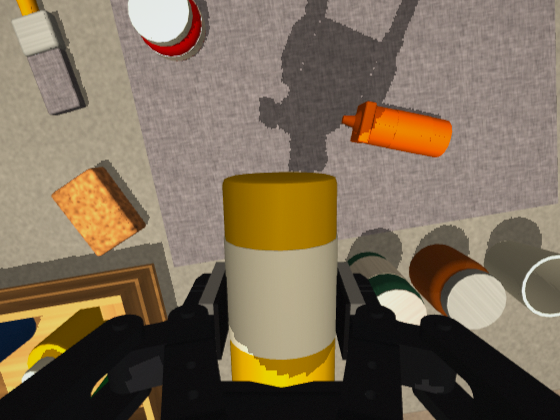

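```bash
python3 -m inch '[[-1,20,-15,0,5],[-1,25,-15,0,5],[-1,25,-15,0,5],[-1,25,-15,0,5],[-1,25,-10,0,5],[-1,25,-10,0,5],[-1,20,-10,0,5],[-1,20,-10,0,5],[-1,15,-10,0,5],[-1,10,-10,0,5],[-1,0,-15,0,5],[-1,0,-15,0,5],[-1,0,-15,0,5],[-1,0,-15,0,5],[-1,0,-15,0,5],[-1,0,0,0,5],[-1,0,0,0,0]]'
python3 -c "
from h import *
go([*rackT(RACK,[-.085,0,.0])[0][:2],.25],0.15)"
```

```text
clock: 46.65
position: [0.6005, 0.0079, 0.2722]
ee_rot: [-0.02, 0.997, -0.033, -0.072]
contact_force: [0.4, -0.1, -0.8]
width: 0.0418
pos [0.6005 0.0079 0.2722] heading -3.64 tilt [-0.142  0.044 -0.989] w 0.0418 F [ 0.4 -0.1 -0.8] t 46.65 q6 -0.05
now-axes shift mm [-209.  -202.9   60.2]
turn about tool z -3.79 or 176.21
after-turn shift mm [-200.5 -218.7   22.2]
```

```bash
python3 -m inch '[[-1,-18,-18,3,-3.6],[-1,-18,-20,3,0],[-1,-18,-20,4,0],[-1,-18,-20,4,0],[-1,-18,-20,4,0],[-1,-18,-20,4,0],[-1,-18,-20,4,0],[-1,-18,-20,4,0],[-1,-18,-18,4,0],[-1,-18,-16,4,0],[-1,-14,-10,3,0],[-1,0,0,0,0],[-1,0,0,0,0]]'
python3 - <<'E'
from h import *
go([*rackT(RACK,[-.085,-.003,.0])[0][:2],.110],0.15)
p,st=shot("wrist"); save(p,"w20.png"); print(proj(p,rackT(RACK,[0,-.036,.064]),st).round(1))
E
```

```text
clock: 47.73
position: [0.3852, 0.2128, 0.253]
ee_rot: [-0.021, 0.996, 0.011, -0.084]
contact_force: [0.1, -0.6, -1.3]
width: 0.0424
pos [0.3852 0.2128 0.253 ] heading 1.5 tilt [-0.167  0.041 -0.985] w 0.0424 F [ 0.1 -0.6 -1.3] t 47.73 q6 0.24
now-axes shift mm [ 38.1  -3.7 138.9]
turn about tool z 1.35 or -178.65
after-turn shift mm [ 14.3 -10.3 143. ]
[[419.3 227.9]]
```

View pics/w20.png

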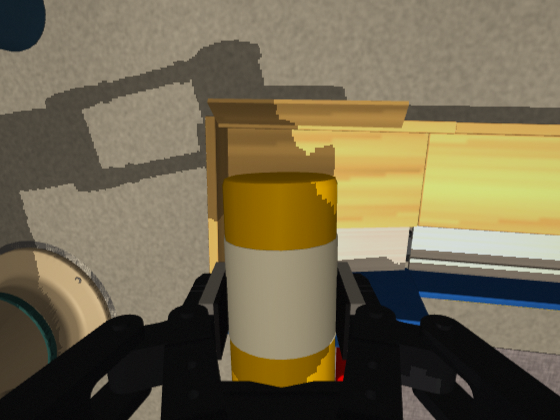

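```bash
python3 -m inch '[[-1,5,-2,12,1.3],[-1,5,-2,14,0],[-1,4,-1,14,0],[-1,4,-1,14,0],[-1,4,-1,14,0],[-1,4,-1,12,0],[-1,2,0,10,0],[-1,0,0,0,0]]'
python3 - <<'E'
from h import *
go([*rackT(RACK,[-.085,-.003,.0])[0][:2],.110],0.15)
E
```

```text
clock: 48.45
position: [0.4075, 0.2183, 0.154]
ee_rot: [-0.019, 0.996, -0.002, -0.081]
contact_force: [-0.7, -0.7, -1.4]
width: 0.0422
pos [0.4075 0.2183 0.154 ] heading -0.09 tilt [-0.162  0.039 -0.986] w 0.0422 F [-0.7 -0.7 -1.4] t 48.45 q6 0.25
now-axes shift mm [-0.8 -3.  44.8]
turn about tool z -0.24 or 179.76
after-turn shift mm [-8.  -4.8 44. ]
```

```bash
python3 -m inch '[[-1,0,-2,8,0],[-1,0,-2,9,0],[-1,0,-1,9,0],[-1,0,0,9,0],[-1,0,0,6,0],[-1,0,0,3,0],[-1,0,0,0,0]]'
python3 - <<'E'
from h import *
go([*rackT(RACK,[-.085,-.003,.0])[0][:2],.110],0.15)
p,st=shot("scene"); save(p,"s21.png",(290,180,490,400),2.7)
E
```

```text
clock: 49.03
position: [0.4024, 0.224, 0.1067]
ee_rot: [-0.019, 0.997, -0.003, -0.081]
contact_force: [-0.7, -0.7, -0.6]
width: 0.0423
pos [0.4024 0.224  0.1067] heading -0.18 tilt [-0.161  0.039 -0.986] w 0.0423 F [-0.7 -0.7 -0.6] t 49.03 q6 0.25
now-axes shift mm [-3.4  0.9 -2.8]
turn about tool z -0.33 or 179.67
after-turn shift mm [-2.9  1.  -3.3]
```

View pics/s21.png

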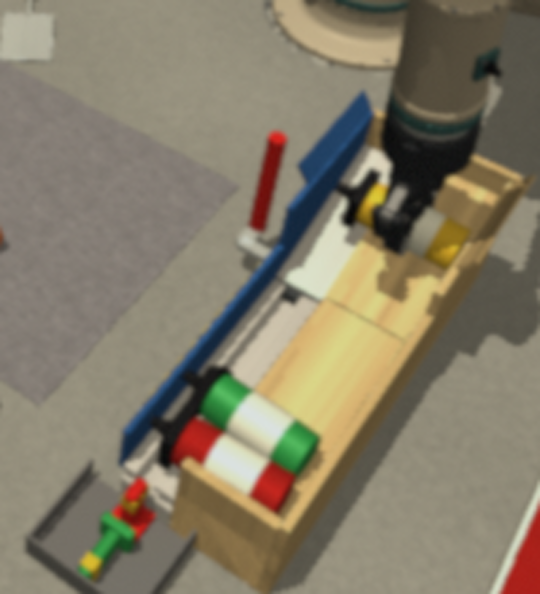

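```bash
python3 -m inch '[[-1,0,3,0,0],[0.4,0,0,0,0],[0.4,0,0,0,0],[0.4,0,0,0,0],[0.4,0,0,-3,0],[0.4,0,0,-6,0],[0.4,0,0,-10,0],[0.4,0,0,-15,0],[0.4,0,0,-15,0],[0.4,0,0,-15,0],[0.4,0,0,-20,0],[0.4,0,0,-20,0],[0.4,0,0,-20,0],[0.4,0,0,-10,0],[0.4,0,0,0,0],[0.4,0,0,0,0]]'
python3 - <<'E'
from h import *
go([.4,.22,.25],0)
p,st=shot("scene"); save(p,"s22.png",(290,180,490,400),2.7); save(p,"s22f.png")
p,st=shot("top"); save(p,"t22.png")
E
```

```text
clock: 50.42
position: [0.4266, 0.2156, 0.254]
ee_rot: [-0.021, 0.997, -0.003, -0.076]
contact_force: [-0.4, -0.4, -0.7]
width: 0.0595
pos [0.4266 0.2156 0.254 ] heading -0.14 tilt [-0.15   0.042 -0.988] w 0.0595 F [-0.4 -0.4 -0.7] t 50.42 q6 0.26
now-axes shift mm [-25.7  -4.    8.1]
turn about tool z -0.14 or 179.86
after-turn shift mm [-26.6  -4.4   4. ]
```

View pics/s22.png

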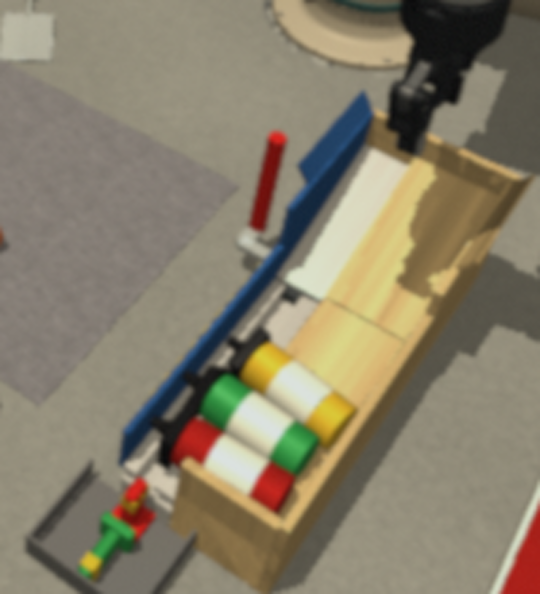

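View pics/t22.png

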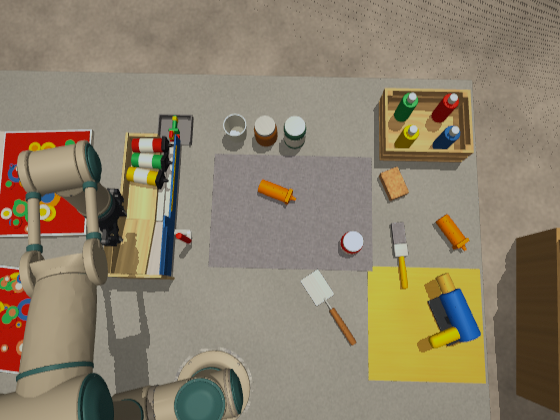

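```bash
python3 -m inch '[[0.4,0,0,0,0],[0.4,0,0,0,0],[0.4,0,0,0,0]]'
python3 - <<'E'
from h import *
p,st=shot("top"); save(p,"t23.png",(115,105,205,195),7)
p2,_=shot("scene"); save(p2,"s23.png",(320,290,440,400),5)
def r2(X): d=np.array(X[:2])-RACK[:2]; return (d*1e3).round(1)
for n,pp in (("bottle1",p),("bottle1_tip",p),("bottle3_tip",p),("bottle4_tip",p)):
    for m in mark_of(pp,n)[:4]:
        v,u=m["point"]; print(n,round(m["confidence"],2),r2(at_z(pp,u,v,.086)))
for n in ("plug1","scraper_handle"):
    for m in mark_of(p,n)[:2]: 
        v,u=m["point"]; print(n,round(m["confidence"],2),r2(at_z(p,u,v,.145 if n[0]=="s" else .01)))
E
```

```text
clock: 50.77
position: [0.4242, 0.2152, 0.2509]
ee_rot: [-0.02, 0.997, -0.003, -0.079]
contact_force: [0.5, -0.5, 0.3]
width: 0.0601
bottle1 0.9 [  88.6 -389.7]
bottle1 0.89 [215.8  -1.6]
bottle1 0.74 [ -20.  -907.2]
bottle1 0.72 [132.4  -6.4]
bottle1_tip 0.76 [230.5 -77.6]
bottle3_tip 0.83 [110.8 -77.7]
bottle3_tip 0.37 [174.3  -6.8]
bottle4_tip 0.97 [161.5 -85.6]
bottle4_tip 0.79 [ -73.  -948.5]
bottle4_tip 0.76 [  73.6 -456.5]
bottle4_tip 0.3 [-15.1 -29.9]
plug1 0.57 [297.5 -63.2]
plug1 0.44 [266. -69.]
scraper_handle 0.76 [ -65. -132.]
scraper_handle 0.75 [ -73.4 -607. ]
```

View pics/t23.png

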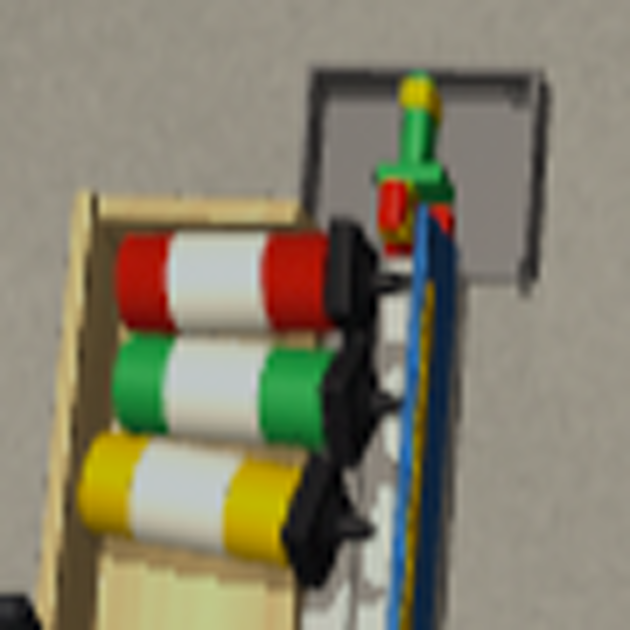

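View pics/s23.png

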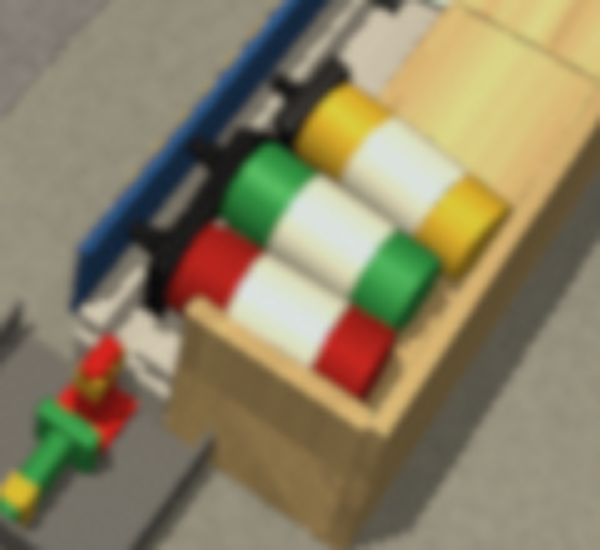

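Run:
```python
from h import *
p,_=shot("scene")
for u,v in ((402,287),(356,342),(300,268)):
  for z in (.014,.03):
    print(u,v,z,((at_z(p,290+u/7,330+v/7,z)[:2]-RACK[:2])*1e3).round(1))
st=manip.get_state(); print(st["qd"].round(3),st["contact_force"])
```

```text
402 287 0.014 [256.5 -45.7]
402 287 0.03 [264.6 -42.2]
356 342 0.014 [281.8 -46.6]
356 342 0.03 [289.5 -43.1]
300 268 0.014 [272.1 -74.9]
300 268 0.03 [279.9 -71. ]
[ 0.    -0.001 -0.     0.     0.    -0.001] [0.2888844  0.84067624 0.22840898]
```

```bash
python3 -c "
from rig import manip
print(manip.sign_off())"
```

```text
the job is handed in; nothing more can be done
None
```

I handed the job in at about 51 s. All of it appears done in my last pictures; the hand-in itself reports no verdict.

- **Scraper and plugs:** I pushed the scraper right to its end stop before any bottle was in the rack, which dropped both plugs into the catch tray, then slid it back to where I had gripped it. The green plug lies in the tray. The red one stands upright on the tray floor, its foot at about rack x 256–284 mm and y -46 to -75 mm. I took the scraper's position from where I gripped it and from a picture of the handle (about rack x -65 mm, against -60 mm at home).
- **Bottles:** Red, green and yellow were the ones on the table, and all three now lie in the bay with their nozzles towards the blue wall. No blue bottle was on the table. The upright bottles in the crate and the two orange look-alikes were not touched.
- **Last checks:** The red bottle's origin measured about y -2 mm, and the nozzle tips were at about y -78 to -86 mm. Yellow lies slightly askew, and I did not measure its origin separately. The bystanders looked unmoved, and the gripper was clear and at rest above the ramp.
- **Disagreements:** The wrist camera placed things 5–8 mm farther left than the top camera, and I went by the wrist camera. The tool also drifted up to about 10° off vertical during the moves, which did no visible harm.

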